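Tidy the pet kit and lock the grooming crate

TASK

Tidy the pet kit on the alcove board: put whatever grooming tools are out (comb, bristle brush, slicker brush) into the mint crate, and whatever chews are out (willow ring, wooden bone, bundle of sticks) into the low wooden tray. Once the tools are in, swing the crate's flap shut and turn its wing knob clockwise to its stop, so that the tongue beneath swings under the frame edge and the crate is locked. Leave the dome, the scoop and everything else on the board where they are.

Things in the scene. Friction and masses are not known exactly. Their poses are not given: they have to be found in the camera images.
- crate: Mint green plastic crate, 190 mm (its x) by 240 mm (its y) by 95 mm high, walls and floor 5 mm thick, standing fast on the board. Origin at the centre of its underside; its -x side is the front, towards the robot; the flap is hinged on the far (+x) rim. Along the front, the frame edge (a lip 5 mm thick) is turned 14 mm inward at the top.
- flap (a joint): Opening angle of the crate's flap: 0 = shut, flat on the rim; at the start it stands open at 1.85 to 2.05 (stop at 2.1), leaning a little away from the robot. Stiff friction hinge: it stays where it is left; 1 to 4 N near its free edge moves it. To shut it, push its outer face (far side when open) towards the robot and then down.
- flap_hinge (a point): Middle of the flap's hinge axis (the axis is along the crate's y), 95 mm behind the crate's centre, 99 mm above the board. The flap is a plate 194 mm long from the hinge to its free edge, 240 mm wide, 8 mm thick, its middle plane through the hinge axis; shut, its top is 103 mm above the board.
- flap_edge (a point): Middle of the flap's free edge, on its outer (top when shut) face.
- knob (a joint): Turn of the flap's wing knob, clockwise from above with the flap shut: 0 = unlocked, wing along the hinge, tongue clear of the frame edge; 1.57 = stop, locked: wing square to the hinge, tongue under the front frame edge. Starts at 0 to 0.25; light friction (0.05 N m), stays where left. The tongue is solid: turned early it keeps the flap from shutting.
- knob_grip (a point): On the wing knob's axis, 26 mm above the flap's outer face: the height to grip. The axis is 154 mm from the hinge, mid-width. The charcoal wing is 56 mm long, 12 mm thick, from 5 to 36 mm above the flap.
- tray: Low open brown wooden tray, 170 mm (its x) by 240 mm (its y) by 40 mm high, walls and floor 6 mm thick, standing fast. Origin at the centre of its underside.
- comb: Grooming tool: steel comb with a teal handle, 127 mm long along its x, lying flat. Origin on the underside, in the handle near the head. Handle 20 mm wide, 18 mm high, from x = -50 to +15 mm; head on the +x side to +77 mm, 36 mm wide (y), 10 mm high.
- brush: Grooming tool: dark wooden bristle brush, 127 mm long along its x, lying on its back with the black bristles up. Origin on the underside, in the handle near the head. Handle 22 mm wide, 18 mm high, from x = -50 to +15 mm; oval head to +77 mm, 46 mm wide, 32 mm high with the bristles.
- slicker: Grooming tool: purple slicker brush with a cross head of steel pins, 108 mm long along its x, lying on its back with the pins up. Origin on the underside, in the handle near the head. Handle 22 mm wide, 20 mm high, from x = -53 to +13 mm; head from there to +55 mm, 68 mm wide, 22 mm high.
- willow_ring: Chew: woven brown willow ring, lying flat, 91 mm outside and 57 mm inside diameter, 17 mm high; the woven rod is 17 mm thick, its middle on a circle of 37 mm radius. Origin at the ring's centre on the underside.
- wood_bone: Chew: pale wooden bone, 106 mm long along its x, 52 mm wide at the knuckles, 30 mm high. Origin at the centre of its underside; the bar between the knuckles is 20 mm wide (y), from 5 to 25 mm above the underside, bare for 46 mm.
- chew_sticks: Chew: bundle of three bark-brown twigs, two below and one on top, tied, 110 mm long along its x, 36 mm wide (y), 34 mm high. Origin at the centre of its underside.
- dome: Bystander, to be left alone: white ceramic hideaway dome, 96 mm wide, 66 mm high. Origin at about the centre of its underside.
- scoop: Bystander, to be left alone: clear acrylic feed scoop, 150 mm long, 38 mm high. Origin at about the centre of its underside.
- treat_jar: Bystander, to be left alone: glass treat jar, 84 mm wide, 120 mm high. Origin at about the centre of its underside.
- food_bowl: Bystander, to be left alone: blue ceramic bowl, 110 mm wide, 42 mm high. Origin at about the centre of its underside.
- spray: Bystander, to be left alone: blue spray bottle, 56 mm wide, 170 mm high. Origin at about the centre of its underside.
- food_tin: Bystander, to be left alone: steel food tin, 76 mm wide, 100 mm high. Origin at about the centre of its underside.
- key_dish: Bystander, to be left alone: flat terracotta key dish, 120 mm wide, 20 mm high. Origin at about the centre of its underside.
There are look-alikes about, which are no part of the job. Leave any red or turquoise look-alike of the wood_bone alone.

How it is judged (in metres and radians):
On the way, in this order (a step that is already met when the one before it is completed fails the run):
1. every grooming tool that is out lies inside the crate (x of comb in the frame of crate between -0.09 and 0.09 m and y of comb in the frame of crate between -0.115 and 0.115 m and z of comb in the frame of crate between -0.01 and 0.085 m and x of brush in the frame of crate between -0.09 and 0.09 m and y of brush in the frame of crate between -0.115 and 0.115 m and z of brush in the frame of crate between -0.01 and 0.085 m and x of slicker in the frame of crate between -0.09 and 0.09 m and y of slicker in the frame of crate between -0.115 and 0.115 m and z of slicker in the frame of crate between -0.01 and 0.085 m), for 0.2 s.
2. the flap is shut (value of joint flap below 0.05 rad), for 0.2 s.
3. the wing knob is turned so that the tongue is under the frame edge, flap shut (value of joint flap below 0.05 rad and value of joint knob above 1.3 rad), for 0.2 s.
At the end, for the whole second after the job is handed in: Each tool present: origin inside the crate's walls, under 85 mm above its underside; each chew present: origin inside the tray's walls, under 60 mm above its underside; flap shut (within 0.05 rad), knob past 1.3 rad; all let go and at rest (all of step 1 and all of step 3 and x of willow_ring in the frame of tray between -0.08 and 0.08 m and y of willow_ring in the frame of tray between -0.115 and 0.115 m and z of willow_ring in the frame of tray between -0.01 and 0.06 m and x of wood_bone in the frame of tray between -0.08 and 0.08 m and y of wood_bone in the frame of tray between -0.115 and 0.115 m and z of wood_bone in the frame of tray between -0.01 and 0.06 m and x of chew_sticks in the frame of tray between -0.08 and 0.08 m and y of chew_sticks in the frame of tray between -0.115 and 0.115 m and z of chew_sticks in the frame of tray between -0.01 and 0.06 m and linear speed of each of comb, brush, slicker, willow_ring, wood_bone, chew_sticks below 0.03 m/s); the robot touches nothing.
It fails at once if a bystander (dome, scoop, jar, bowl, spray bottle, tin, dish) is moved more than 50 mm (distance of any of dome, scoop, treat_jar, food_bowl, spray, food_tin, key_dish from where it was at the start of the episode above 0.05 m).
Of comb, brush, slicker, willow_ring, wood_bone, chew_sticks only 4 to 6 are there at a start; the rules pass over those that are not, and their reading is None.
At some moment in a run one of comb, brush, slicker, willow_ring, wood_bone, chew_sticks may be knocked a few centimetres aside while the robot is not near it.
Once in a run the grip may slacken for a moment while it holds something.
It also fails if it takes over 210 s, if anything falls off the work surface, if the arm or the gripper's body presses on something with over 40 N, if the wrist force passes 120 N, or if a joint passes its speed limit or range.

ROBOT

A 6-joint arm with a two-finger parallel gripper is mounted at the origin on the work surface. World frame = base frame: x ahead of the robot, y to its left, z up, the work surface at z = 0. Lengths are in mm, angles in rad, forces in N, time in s.
With the tool pointing down it reaches from about 300 to 875 mm from the base axis. Payload 6.4 kg.
Tool frame: the origin (TCP) lies on the mounting face of the last link; the fingertips stand 166 mm ahead of it and the grasp point (between the pads) lies 147 mm ahead of it; x points along the fingers, y is the direction in which the jaws open and shut, and the axes are right-handed (so a half turn about x gives the same grasp; the last joint's range is limited). The gripper opens to 88 mm and grips with 3 to 60 N. Pads are 18 mm wide; open, the fingers measure 123 mm over their backs; the gripper's body (75 mm by 187 mm) begins 45 mm behind the grasp point.
Start: joints at [0.978, 0.181, 1.607, -0, 1.354, -0.206], TCP at [216.896, 532.54, 404.714] pointing down, gripper open.
Joint ranges: [-2.99, 2.99], [-0.89, 2.07], [0.3, 2.58], [-1.14, 4.28], [0, 2.63], [-3.12, 3.12]. Speed limits (rad/s): [2.57, 2.57, 3.01, 3.14, 3.14, 3.14].

INTERFACE

Orientations are given as a rotation vector (axis times angle).
In Python, from workcell import r gives the robot as it stands.
- The arm moves only by the shell command python3 -m jog 'ROWS' [FORCE]. ROWS is JSON, a list of rows, each a list of 3 entries, a list of its own where there are three numbers: the shift along the tool's x, y, z in m, then the turn about the tool's x in degrees, then the finger opening in m, from 0 to 0.0881. In form: [[[tx, ty, tz], spin, fingers], ...]. A call has 1 to 20 rows; each row shifts and turns the commanded pose from where the row before left it, along the tool's axes as they then stand; what a row does not reach is not made up. A row lasts 1/12 s, in which the tool goes at most 41.7 mm and 7.16 degrees, less where a joint would pass 70% of its speed; a pose out of reach is approached as far as the arm can. A call is refused whole if a number of a shift passes 0.0417 or a number of a turn 7.16, either way. A call with a gripper value outside its range is refused whole. The fingers move at their own pace and stop on an object; FORCE is the grip in N (left out, the last holds). Time passes only in rows, so rows that do not move let the fingers close. It gives the time, the measured TCP pose, the force and the opening at its end, in the units of the state.
- r.get_obs(): the state, without advancing time (a new reading comes with each control period).
- r.camera(name): name is "side" or "top" or "wrist"; returns (picture, depth): 420x560x3 uint8, red, green, blue; 420x560 float32, mm along the optical axis (not along the pixel's ray), 0 where there is no reading.
- r.camera_model(name): a dict with "camera_matrix" (3x3 intrinsics, pixels), "extrinsics" (4x4, takes a point from world to camera coordinates); the wrist camera has in their place "tool_from_camera" (4x4, takes a point from camera to tool coordinates, whose origin is the TCP and whose axes are the tool frame's). Camera axes: x right, y up, looking along -z (the intrinsics and any distortion apply to the point x, -y, -z); pixel columns grow to the right and rows downward; lengths in mm; the calibration is good to about 2 mm. A picture is of the moment at which its call begins: read the wrist's pose just before it. camera_model takes no time and is no camera call.
- r.close_job(): hands the job in, once; it reports no verdict.
Trained networks look in the newest picture that a camera, given by its name, has taken for a name from the list of things; names that differ only in an ending like _2 or _b are one class to them, and where a whole thing is asked for, a point or a joint stands for the part that bears it (a point fixed in the world has none). Each returns a list of dicts, best first, with "conf" (0 to 1); they miss things now and then, are a little off and sometimes report something else, mostly with a low value. They report only what shows in the picture. A call takes as long as a camera call. They do not tell look-alikes from the thing itself.
- r.look_for(query, camera): "at" ([x, y, z] in mm, in world coordinates, good to about 4 mm: the middle of the surface that is visible of it).
- r.silhouettes(query, camera): "mask" (420x560 bool, what is visible of it).
- r.place_of(query, camera): "at" ([x, y, z] in mm, in world coordinates, good to about 4 mm: a listed point, or the origin of a listed thing).
The state is a dict: "time_s": time; "joint_pos": joint angles; "joint_velocities": joint speeds; "effort": joint torques, N m; "eef_pos": TCP position; "tcp_rot": TCP orientation; "ft_force": force on the tool from outside, world axes, zero at the start; "torque": the same for the moment, N m; "finger_gap": opening from 0.0 (shut) to 1.0 (fully open).
Only numpy, scipy, OpenCV 4.12 (cv2) and the standard library are available. Lean on these libraries where they do the work, as an engineer would, in place of code of your own. Each camera call takes 0.05 s, during which the arm holds its last target.

## Working session

There is one attempt and no reset: what is moved stays moved. The work goes in short steps, Python scripts to look and compute and a shell command to move; the robot and the scene stay as the last step left them, time stands still between calls to the robot, and variables do not carry over. Pictures are saved under pics/ and viewed, and the job is handed in when it is done.

```bash
ls; mkdir -p pics
cat > h.py <<'E'
import numpy as np, cv2
from workcell import r
from scipy.spatial.transform import Rotation as R
def save(n,cam):
    p,d=r.camera(cam); cv2.imwrite(f'pics/{n}.png',p[:,:,::-1]); return p,d
def pose():
    o=r.get_obs(); return np.array(o['eef_pos'],float),R.from_rotvec(o['tcp_rot']).as_matrix(),o
def cam_from(name,pt=None):
    m=r.camera_model(name); K=np.array(m['camera_matrix'],float)
    if 'extrinsics' in m: W=np.linalg.inv(np.array(m['extrinsics'],float))
    else:
        p,Rm,_=pose(); T=np.eye(4);T[:3,:3]=Rm;T[:3,3]=p; W=T@np.array(m['tool_from_camera'],float)
    return K,W,m
def cloud(name,d):
    K,W,m=cam_from(name)
    v,u=np.mgrid[:420,:560]
    pts=np.stack([u,v],-1).reshape(-1,1,2).astype(float)
    D=m.get('distortion',None)
    n=cv2.undistortPoints(pts,K,np.array(D,float) if D is not None else None).reshape(420,560,2)
    P=np.stack([n[...,0]*d,-n[...,1]*d,-d,np.ones_like(d)],-1)
    Q=P@W.T; Q=Q[...,:3]; Q[d<=0]=np.nan
    return Q
E
python3 - <<'E'
from h import *
for c in ['top','side','wrist']: save(c+'0',c); print(c,r.camera_model(c))
print(r.get_obs())
E
```

```text
pics
top {'camera_matrix': array([[526.05157071,   0.        , 269.02444802],
       [  0.        , 526.05157071, 205.17444857],
       [  0.        ,   0.        ,   1.        ]]), 'extrinsics': array([[ 2.67654403e-02, -9.99631329e-01,  4.56258026e-03,
         7.22776035e+00],
       [ 9.92895785e-01,  2.71138949e-02,  1.15856795e-01,
        -5.45584654e+02],
       [-1.15937791e-01,  1.42920858e-03,  9.93255448e-01,
        -1.65210529e+03],
       [ 0.00000000e+00,  0.00000000e+00,  0.00000000e+00,
         1.00000000e+00]])}
side {'camera_matrix': array([[515.36878509,   0.        , 280.19407161],
       [  0.        , 515.36878509, 213.10692354],
       [  0.        ,   0.        ,   1.        ]]), 'extrinsics': array([[ 9.52677438e-01, -3.03788733e-01,  1.08676156e-02,
        -4.88526716e+02],
       [ 2.01752905e-01,  6.58627352e-01,  7.24917773e-01,
        -1.79499614e+02],
       [-2.27379560e-01, -6.88420233e-01,  6.88749677e-01,
        -1.71613235e+03],
       [ 0.00000000e+00,  0.00000000e+00,  0.00000000e+00,
         1.00000000e+00]])}
wrist {'camera_matrix': arra
[... 475 characters left out ...]
0000e+00,
         1.00000000e+00]])}
{'time_s': 0.15, 'joint_pos': array([ 9.77712532e-01,  1.81390020e-01,  1.60776132e+00, -1.44534491e-05,
        1.35382626e+00, -2.06296867e-01]), 'joint_velocities': array([ 0.00087349, -0.00267264, -0.00377893, -0.00103836,  0.00062454,
        0.00088555]), 'effort': array([ 3.13993623e-04, -4.34231651e+01, -3.42176306e+01,  7.03084935e-02,
        3.56270629e-02, -5.39328164e-05]), 'eef_pos': array([216.77412325, 532.36808313, 404.01412628]), 'tcp_rot': array([ 0.30244688,  1.54994129, -0.30446997]), 'ft_force': array([ 0.34667827, -0.36331324, -0.68590707]), 'torque': array([ 0.00405525, -0.04669055,  0.00575498]), 'finger_gap': 1.0024678809372192}
```

View pics/top0.png

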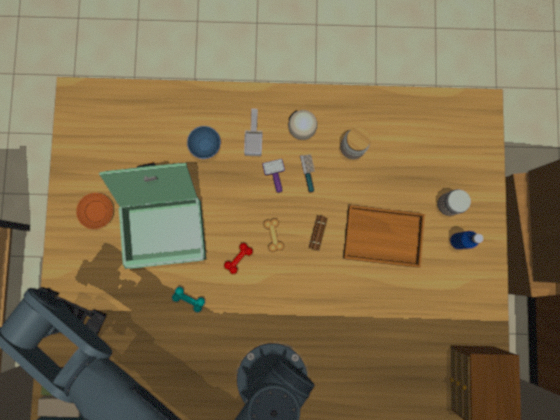

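View pics/side0.png

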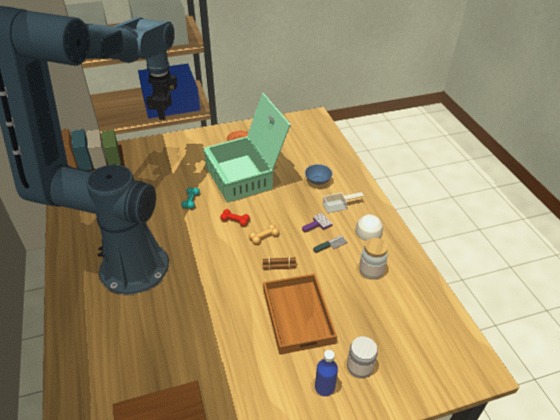

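Run:
```python
from h import *
for c in ['top','side']:
    save('x',c)
    for q in ['crate','tray','comb','brush','slicker','willow_ring','wood_bone','chew_sticks','flap_edge','flap_hinge','knob_grip','dome','scoop']:
        print(c,q,[(np.round(a['at']).tolist(),round(a['conf'],2)) for a in r.place_of(q,c)][:3])
```

```text
top crate [([447.0, 351.0, 2.0], 0.56)]
top tray [([456.0, -346.0, -6.0], 0.79), ([792.0, 79.0, 0.0], 0.72)]
top comb [([643.0, -104.0, 2.0], 0.54)]
top brush []
top slicker [([642.0, 2.0, 1.0], 0.55), ([510.0, 591.0, 2.0], 0.49)]
top willow_ring []
top wood_bone [([235.0, 268.0, -1.0], 0.87), ([448.0, 2.0, -2.0], 0.78), ([374.0, 118.0, -1.0], 0.77)]
top chew_sticks [([465.0, -133.0, -0.0], 0.62)]
top flap_edge [([610.0, 377.0, 280.0], 0.78), ([446.0, -590.0, -2.0], 0.26)]
top flap_hinge [([540.0, 366.0, 101.0], 0.73), ([738.0, 246.0, -1.0], 0.2)]
top knob_grip [([624.0, 376.0, 232.0], 0.53), ([791.0, 79.0, -2.0], 0.23)]
top dome [([815.0, -80.0, -2.0], 0.72)]
top scoop [([564.0, -564.0, 4.0], 0.7), ([512.0, 588.0, 5.0], 0.16)]
side crate [([448.0, 354.0, -2.0], 0.89)]
side tray [([457.0, -346.0, -3.0], 0.94)]
side comb [([642.0, -100.0, -2.0], 0.71), ([455.0, 9.0, -3.0], 0.36)]
side brush []
side slicker [([644.0, 5.0, 4.0], 0.64)]
side willow_ring []
side wood_bone [([452.0, 9.0, -4.0], 0.85), ([240.0, 274.0, -4.0], 0.79), ([375.0, 116.0, 1.0], 0.47)]
side chew_sticks [([466.0, -131.0, 4.0], 0.73)]
side flap_edge [([611.0, 376.0, 278.0], 0.74)]
side flap_hinge [([543.0, 369.0, 97.0], 0.58)]
side knob_grip [([622.0, 375.0, 228.0], 0.4)]
side dome [([819.0, -78.0, -0.0], 0.87)]
side scoop [([795.0, 80.0, 2.0], 0.77)]
```

Out are four things: the comb (top 308,173), slicker (275,176), sticks (318,233) and a bone. There are three bones: pale (274,235), red (238,258) and teal (188,298). Only the pale one fits "pale wooden", so the red and turquoise ones stay. The ring and bristle brush are absent; the terracotta disc at (95,210) is the key dish. I'll confirm with a crop and measure orientations.

```bash
cat > ang.py <<'E'
from h import *
def ang(q,cam,near,Q,p,sub=None):
    ms=r.silhouettes(q,cam); best=None
    for m in ms:
        P=Q[m['mask']]; P=P[~np.isnan(P).any(1)]
        if len(P)<20: continue
        c=np.median(P,0)
        if np.linalg.norm(c[:2]-near)<60: best=(P,m['mask']);break
    if best is None: print(q,'none');return
    P=best[0]; rect=cv2.minAreaRect(P[:,:2].astype(np.float32)); 
    X=P[:,:2]-P[:,:2].mean(0); w,V=np.linalg.eigh(X.T@X); 
    print(q,cam,'mean',P.mean(0).round(0),'rect',np.round(rect[0]),np.round(rect[1]),round(rect[2]),'pca deg',round(np.degrees(np.arctan2(V[1,1],V[0,1])),1),'zmax',np.percentile(P[:,2],[5,50,95]).round(0))
    return best
E
python3 - <<'E'
from ang import *
for c in ['top','side']:
    p,d=save(c+'1',c); Q=cloud(c,d)
    for q,n in [('comb',(660,-102)),('slicker',(655,3)),('wood_bone',(448,2)),('chew_sticks',(465,-132)),('tray',(456,-346))]:
        ang(q,c,np.array(n),Q,p)
    if c=='top':
        b=p[110:290,190:370]; cv2.imwrite('pics/crop.png',cv2.resize(b,None,fx=3.3,fy=3.3,interpolation=cv2.INTER_CUBIC)[:,:,::-1])
    # crate rim: points z 88..100
    m=(Q[...,2]>85)&(Q[...,2]<103)&(abs(Q[...,0]-447)<150)&(abs(Q[...,1]-352)<160)
    P=Q[m][:,:2].astype(np.float32); print(len(P),cv2.minAreaRect(P))
    m=(Q[...,2]>32)&(Q[...,2]<50)&(abs(Q[...,0]-457)<130)&(abs(Q[...,1]+346)<160)
    P=Q[m][:,:2].astype(np.float32); print('tray',len(P),cv2.minAreaRect(P))
E
```

```text
comb top mean [ 665. -102.   10.] rect [ 656. -106.] [125.  36.] 11 pca deg -171.8 zmax [-2. 10. 21.]
slicker top mean [657.   6.  15.] rect [644.   2.] [110.  68.] 15 pca deg -165.5 zmax [ 7. 16. 23.]
wood_bone none
chew_sticks top mean [ 462. -137.   25.] rect [ 462. -138.] [ 36. 110.] 74 pca deg 163.6 zmax [11. 26. 38.]
tray top mean [ 457. -352.   11.] rect [ 458. -353.] [252. 178.] 85 pca deg 84.4 zmax [-0.  7. 41.]
1075 ((444.38397216796875, 349.8041687011719), (194.80239868164062, 249.63360595703125), 7.709084987640381)
tray 550 ((456.59783935546875, -348.10076904296875), (243.73365783691406, 170.73956298828125), 84.92060852050781)
comb side mean [ 667. -103.    8.] rect [ 662. -103.] [133.  56.] 19 pca deg -168.0 zmax [-3.  7. 19.]
slicker side mean [655.   1.  15.] rect [644.  -1.] [104.  66.] 18 pca deg -164.7 zmax [ 7. 15. 23.]
wood_bone side mean [451.   1.  20.] rect [451.  15.] [103.  76.] 12 pca deg -167.7 zmax [-0. 22. 30.]
chew_sticks side mean [ 463. -144.   21.] rect [ 467. -125.] [ 66. 107.] 76 pca deg 168.0 zmax [ 5. 21. 35.]
tray side mean [ 462. -348.   13.] rect [ 466. -333.] [276. 182.] 85 pca deg 84.2 zmax [ 1.  7. 40.]
653 ((447.90673828125, 350.59368896484375), (200.8730926513672, 262.8975830078125), 7.696404457092285)
tray 640 ((459.3542785644531, -346.735107421875), (247.09878540039062, 171.33566284179688), 84.9987564086914)
```

View pics/crop.png

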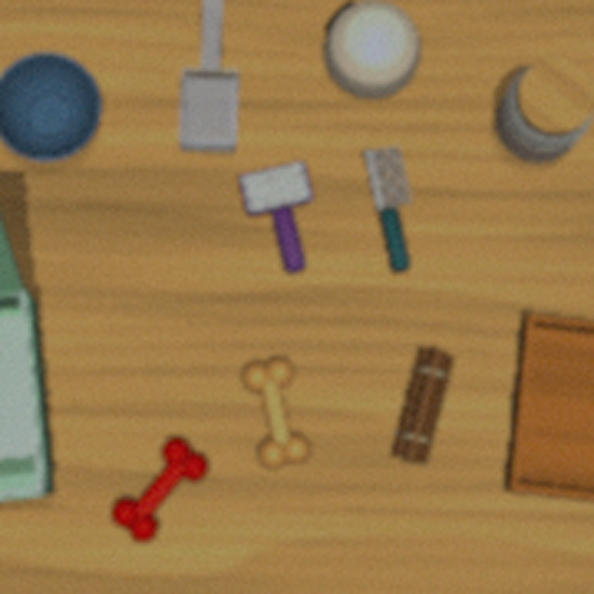

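The crop confirms it: the pale bone is at crop (275,412), separate from the red one (160,490), with the sticks at (422,405), comb at (390,215) and slicker at (280,215). Next is a planning helper.

```bash
cat > plan.py <<'E'
from h import *
def plan(wps,start=None):
    """wps: list of (x,y,z of grasp point or None to keep, jaw yaw deg or None)"""
    p,Rm,o=pose(); 
    print('t',o['time_s'],'grasp',(p+147*Rm[:,0]).round(1),'down',Rm[:,0].round(3),'jaw yaw',round(np.degrees(np.arctan2(Rm[1,1],Rm[0,1])),1),'j',np.round(o['joint_pos'],2),'F',np.round(o['ft_force'],1),'gap',round(o['finger_gap']*88.1,1))
    g=p+147*Rm[:,0]; Rc=Rm
    for w in wps:
        s=0
        if w[3] is not None:
            cur=np.degrees(np.arctan2(Rc[1,1],Rc[0,1])); dy=(w[3]-cur+90)%180-90
            s=-dy; Rc=Rc@R.from_rotvec([np.radians(s),0,0]).as_matrix()
        t=np.array([w[i] if w[i] is not None else g[i] for i in range(3)],float)
        dl=Rc.T@(t-g); g=t
        print('->',t.round(0),'spin first %.1f'%s,'then tool shift mm',dl.round(1))
E
python3 - <<'E'
from plan import *
plan([(None,None,150,None),(643,-103,150,100),(643,-103,10,None)])
E
```

```text
t 2.15 grasp [216.9 532.5 257.7] down [-0. -0. -1.] jaw yaw 67.8 j [ 0.98  0.18  1.61  0.    1.35 -0.21] F [-0.2  0.1  0.4] gap 87.7
-> [217. 533. 150.] spin first 0.0 then tool shift mm [107.7   0.    0. ]
-> [ 643. -103.  150.] spin first -32.2 then tool shift mm [  -0.  -699.9  309.3]
-> [ 643. -103.   10.] spin first 0.0 then tool shift mm [140.  -0.   0.]
```

```bash
python3 -m jog '[[[0,0,0],-7,0.0881],[[0,0,0],-7,0.0881],[[0,0,0],-7,0.0881],[[0,0,0],-7,0.0881],[[0,0,0],-4.2,0.0881]]' 20
python3 -m jog '[[[0,-0.035,0.0155],0,0.0881],[[0,-0.035,0.0155],0,0.0881],[[0,-0.035,0.0155],0,0.0881],[[0,-0.035,0.0155],0,0.0881],[[0,-0.035,0.0155],0,0.0881],[[0,-0.035,0.0155],0,0.0881],[[0,-0.035,0.0155],0,0.0881],[[0,-0.035,0.0155],0,0.0881],[[0,-0.035,0.0155],0,0.0881],[[0,-0.035,0.0155],0,0.0881],[[0,-0.035,0.0155],0,0.0881],[[0,-0.035,0.0155],0,0.0881],[[0,-0.035,0.0155],0,0.0881],[[0,-0.035,0.0155],0,0.0881],[[0,-0.035,0.0155],0,0.0881],[[0,-0.035,0.0155],0,0.0881],[[0,-0.035,0.0155],0,0.0881],[[0,-0.035,0.0155],0,0.0881],[[0,-0.035,0.0155],0,0.0881],[[0,-0.035,0.0155],0,0.0881]]'
python3 - <<'E'
from ang import *
from plan import *
plan([(643,-103,10,None)])
p,d=save('w1','wrist'); Q=cloud('wrist',d)
ang('comb','wrist',np.array((660,-102)),Q,p)
ang('slicker','wrist',np.array((655,2)),Q,p)
for q in ['comb','slicker']: print(q,r.place_of(q,'wrist'))
E
```

```text
time_s: 2.57
eef_pos: [216.9, 532.5, 404.7]
tcp_rot: [-0.142, 1.566, 0.142]
ft_force: [0.2, -0.1, -0.2]
finger_gap: 1.0
time_s: 4.23
eef_pos: [645.0, -104.5, 404.6]
tcp_rot: [-0.137, 1.566, 0.137]
ft_force: [0.2, -0.0, -0.4]
finger_gap: 0.998
t 4.2333 grasp [ 645.  -104.5  257.6] down [ 0.  0. -1.] jaw yaw 100.0 j [-0.34  0.35  1.4   0.    1.39 -2.09] F [ 0.2 -0.  -0.4] gap 87.9
-> [ 643. -103.   10.] spin first 0.0 then tool shift mm [247.6   1.8  -1.7]
comb wrist mean [ 665. -106.   10.] rect [ 662. -110.] [128.  36.] 13 pca deg -171.3 zmax [-0.  9. 18.]
slicker wrist mean [659.   1.  15.] rect [647.  -2.] [105.  67.] 15 pca deg -165.2 zmax [ 9. 15. 20.]
comb [{'at': [641.3, -98.6, -0.8], 'conf': 0.82}]
slicker [{'at': [640.3, 7.6, 0.1], 'conf': 0.96}]
```

View pics/w1.png

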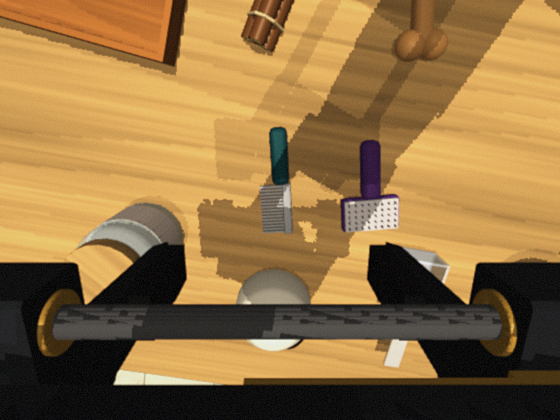

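The wrist picture shows the comb's handle at (280,155) and head at (276,208), clear of the slicker at (370,185). Next I descend to grasp z≈23 (tips ≈4 mm) and grip.

```bash
python3 -m jog '[[[0.03,0,-0.003],0,0.07],[[0.03,0,0],0,0.07],[[0.03,0,0],0,0.07],[[0.03,0,0],0,0.07],[[0.03,0,0],0,0.07],[[0.03,0,0],0,0.07],[[0.02,0,0],0,0.07],[[0.015,0,0],0,0.07],[[0.01,0,0],0,0.07],[[0.0096,0,0],0,0.07],[[0,0,0],0,0.07],[[0,0,0],0,0],[[0,0,0],0,0],[[0,0,0],0,0],[[0,0,0],0,0],[[0,0,0],0,0],[[0,0,0],0,0],[[0,0,0],0,0]]' 35
python3 -m jog '[[[-0.01,0,0],0,0],[[-0.02,0,0],0,0],[[-0.03,0,0],0,0],[[-0.03,0,0],0,0],[[-0.03,0,0],0,0],[[-0.03,0,0],0,0],[[-0.03,0,0],0,0],[[0,0,0],0,0]]'
python3 - <<'E'
from plan import *
c,s=np.cos(np.radians(7.7)),np.sin(np.radians(7.7))
def C(x,y): return 447+c*x-s*y,351+s*x+c*y
a=C(-12,-50); b=C(-12,50);print(a,b)
plan([(*b,200,97.7),(*b,68,None)])
save('w2','wrist')
E
```

```text
time_s: 5.98
eef_pos: [641.2, -103.3, 170.3]
tcp_rot: [-0.138, 1.566, 0.137]
ft_force: [-0.1, -0.5, -0.2]
finger_gap: 0.283
time_s: 6.65
eef_pos: [642.9, -103.7, 358.7]
tcp_rot: [-0.141, 1.556, 0.134]
ft_force: [1.4, -0.3, 0.5]
finger_gap: 0.223
(np.float64(441.8075108743366), np.float64(299.84300578923865)) (np.float64(428.4088923325073), np.float64(398.9413257607223))
t 6.65 grasp [ 644.6 -104.3  211.7] down [ 0.011 -0.004 -1.   ] jaw yaw 100.0 j [-0.34  0.38  1.45 -0.    1.3  -2.09] F [ 1.4 -0.3  0.5] gap 19.6
-> [428. 399. 200.] spin first 2.3 then tool shift mm [   7.2  527.7 -146.9]
-> [428. 399.  68.] spin first 0.0 then tool shift mm [132.    0.7  -1.4]
```

View pics/w2.png

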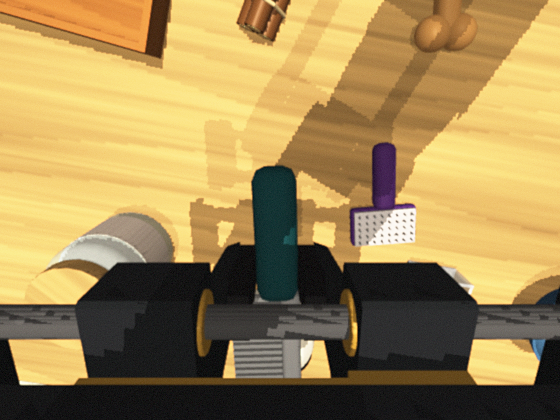

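The comb is held: the teal handle is centred between the pads at (275,230), gap 19.6 mm. Next I move back first, to clear the flap, then across to the crate.

```bash
python3 -m jog '[[[0,0,0],2.3,0],[[0,0.0275,-0.0294],0,0],[[0,0.0275,-0.0294],0,0],[[0,0.0275,-0.0294],0,0],[[0,0.0275,-0.0294],0,0],[[0,0.0275,-0.0294],0,0],[[0,0.0325,0],0,0],[[0,0.0325,0],0,0],[[0,0.0325,0],0,0],[[0,0.0325,0],0,0],[[0,0.0325,0],0,0],[[0,0.0325,0],0,0],[[0,0.0325,0],0,0],[[0,0.0325,0],0,0],[[0,0.0325,0],0,0],[[0,0.0325,0],0,0],[[0,0.0325,0],0,0],[[0,0.0325,0],0,0]]'
python3 -m jog '[[[0,0,0],0,0],[[0,0,0],0,0]]'
python3 - <<'E'
from plan import *
b=(428.4,398.9)
plan([(*b,68,None)])
save('w3','wrist');save('s3','side')
E
```

```text
time_s: 8.2
eef_pos: [423.5, 401.0, 348.7]
tcp_rot: [-0.107, 1.57, 0.105]
ft_force: [0.2, -0.4, -1.8]
finger_gap: 0.225
time_s: 8.37
eef_pos: [423.4, 400.6, 348.6]
tcp_rot: [-0.11, 1.57, 0.107]
ft_force: [0.5, -0.3, -0.8]
finger_gap: 0.222
t 8.3667 grasp [423.1 400.4 201.6] down [-0.002 -0.002 -1.   ] jaw yaw 97.9 j [ 0.55  0.25  1.64 -0.    1.25 -1.15] F [ 0.5 -0.3 -0.8] gap 19.5
-> [428. 399.  68.] spin first 0.0 then tool shift mm [133.6  -2.1   5.3]
```

View pics/w3.png

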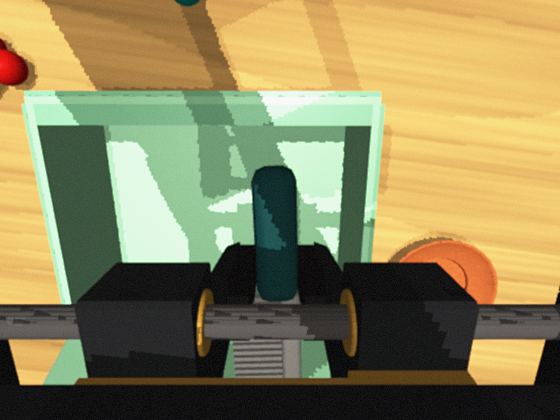

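View pics/s3.png

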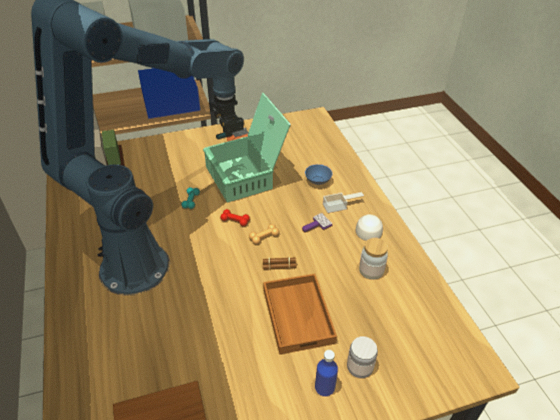

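The comb hangs over the crate's opening (wrist 275,230; crate rim 25–380), clear of the walls. I'll lower and release with a small opening.

```bash
python3 -m jog '[[[0.02,0,0.005],0,0],[[0.03,0,0],0,0],[[0.03,0,0],0,0],[[0.03,0,0],0,0],[[0.015,0,0],0,0],[[0.011,0,0],0,0],[[0,0,0],0,0],[[0,0,0],0,0.03],[[0,0,0],0,0.04],[[0,0,0],0,0.04],[[0,0,0],0,0.04],[[-0.02,0,0],0,0.04],[[-0.03,0,0],0,0.04],[[-0.03,0,0],0,0.04],[[-0.03,0,0],0,0.04],[[-0.03,0,0],0,0.04],[[0,0,0],0,0.04]]'
python3 - <<'E'
from ang import *
from plan import *
plan([(643,3,200,104.5),(641,1,24,None)])
p,d=save('w4','wrist');
print(r.place_of('comb','wrist'))
p,d=save('t4','top'); Q=cloud('top',d)
ang('slicker','top',np.array((655,2)),Q,p)
for q in ['comb','slicker','chew_sticks','wood_bone']: print(q,[(np.round(a['at']),round(a['conf'],2)) for a in r.place_of(q,'top')])
E
```

```text
time_s: 9.88
eef_pos: [431.0, 401.6, 362.3]
tcp_rot: [-0.102, 1.557, 0.111]
ft_force: [1.1, 0.6, 0.9]
finger_gap: 0.452
t 9.8833 grasp [432.6 402.6 215.3] down [ 0.011  0.007 -1.   ] jaw yaw 97.8 j [ 0.55  0.25  1.62  0.    1.27 -1.16] F [1.1 0.6 0.9] gap 39.8
-> [643.   3. 200.] spin first -6.7 then tool shift mm [  14.9 -439.6  103.5]
-> [641.   1.  24.] spin first 0.0 then tool shift mm [176.   -2.1  -4.6]
[{'at': [431.1, 399.9, 4.0], 'conf': 0.78}]
slicker top mean [655.   4.  15.] rect [644.  -0.] [108.  69.] 17 pca deg -166.1 zmax [ 5. 16. 23.]
comb [(array([432., 398.,   5.]), 0.71)]
slicker [(array([642.,   4.,   2.]), 0.81), (array([ 464., -137.,   -4.]), 0.2)]
chew_sticks [(array([ 464., -131.,   -2.]), 0.75), (array([ 567., -562.,    5.]), 0.22)]
wood_bone [(array([236., 272.,  -3.]), 0.93), (array([448.,   9.,  -5.]), 0.84), (array([374., 120.,  -1.]), 0.63), (array([447., 352.,  -2.]), 0.23)]
```

View pics/w4.png

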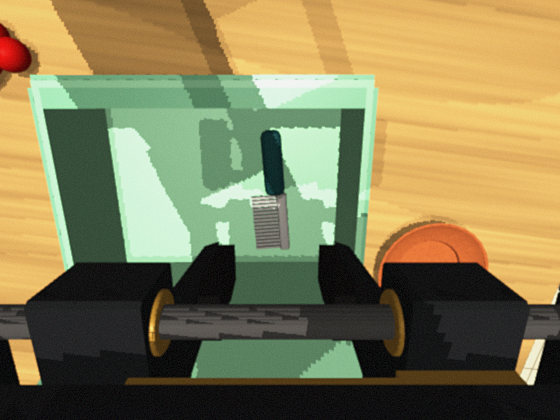

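The comb lies flat in the crate (wrist 268,190). Next, the slicker.

```bash
python3 -m jog '[[[0,0,0],-6.7,0.06],[[0,-0.034,0],0,0.06],[[0,-0.034,0],0,0.06],[[0,-0.034,0],0,0.06],[[0,-0.034,0],0,0.06],[[0,-0.034,0],0,0.06],[[0,-0.034,0],0,0.06],[[0,-0.034,0],0,0.06],[[0,-0.034,0.017],0,0.06],[[0,-0.034,0.017],0,0.06],[[0,-0.034,0.017],0,0.06],[[0,-0.034,0.017],0,0.06],[[0,-0.034,0.017],0,0.06],[[0,-0.032,0.016],0,0.06],[[0,0,0],0,0.06],[[0,0,0],0,0.06]]'
python3 - <<'E'
from ang import *
from plan import *
plan([(639.5,1.5,24,None)])
p,d=save('w5','wrist'); Q=cloud('wrist',d)
ang('slicker','wrist',np.array((655,2)),Q,p)
print(r.place_of('slicker','wrist'))
E
```

```text
time_s: 11.62
eef_pos: [637.5, -2.3, 352.6]
tcp_rot: [-0.195, 1.564, 0.196]
ft_force: [-0.1, -0.3, -0.1]
finger_gap: 0.682
t 11.6167 grasp [637.2  -2.3 205.6] down [-0.002  0.    -1.   ] jaw yaw 104.3 j [-0.19  0.36  1.49  0.    1.29 -2.01] F [-0.1 -0.3 -0.1] gap 60.1
-> [640.   2.  24.] spin first 0.0 then tool shift mm [181.6   2.9   3.5]
slicker wrist mean [653.  11.  16.] rect [641.   8.] [106.  68.] 15 pca deg -164.4 zmax [11. 16. 21.]
[{'at': [643.3, 6.6, 0.6], 'conf': 0.65}]
```

View pics/w5.png

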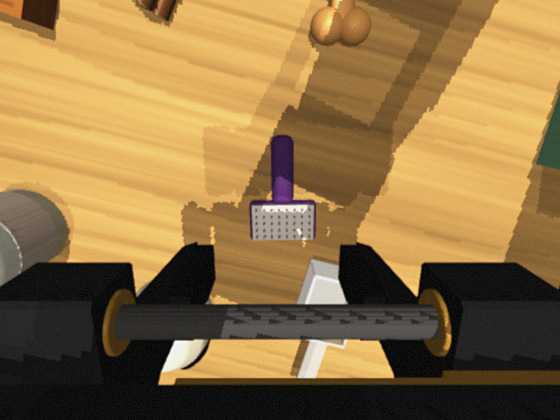

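The slicker's handle (283,165) lines up between the fingers; the dome (185,350) and scoop (320,300) are farther out and clear.

```bash
python3 -m jog '[[[0.03,0.005,0.0035],0,0.06],[[0.03,0,0],0,0.06],[[0.03,0,0],0,0.06],[[0.03,0,0],0,0.06],[[0.03,0,0],0,0.06],[[0.015,0,0],0,0.06],[[0.01,0,0],0,0.06],[[0.0065,0,0],0,0.06],[[0,0,0],0,0.06],[[0,0,0],0,0],[[0,0,0],0,0],[[0,0,0],0,0],[[0,0,0],0,0],[[0,0,0],0,0],[[0,0,0],0,0],[[0,0,0],0,0]]' 35
python3 -m jog '[[[-0.01,0,0],0,0],[[-0.02,0,0],0,0],[[-0.03,0,0],0,0],[[-0.03,0,0],0,0],[[-0.03,0,0],0,0],[[-0.03,0,0],0,0],[[-0.03,0,0],0,0],[[0,0,0],0,0],[[0,0,0],0,0]]'
python3 - <<'E'
from plan import *
a=(442,300)
plan([(*a,200,97.7),(*a,66,None)])
save('w6','wrist')
E
```

```text
time_s: 13.1
eef_pos: [639.3, 5.0, 173.1]
tcp_rot: [-0.198, 1.561, 0.198]
ft_force: [-0.8, -0.3, 3.0]
finger_gap: 0.243
time_s: 13.85
eef_pos: [639.6, 5.1, 355.5]
tcp_rot: [-0.199, 1.557, 0.197]
ft_force: [0.5, -0.2, -2.1]
finger_gap: 0.25
t 13.85 grasp [640.3   5.  208.5] down [ 0.005 -0.001 -1.   ] jaw yaw 104.4 j [-0.18  0.36  1.48  0.    1.29 -2.  ] F [ 0.5 -0.2 -2.1] gap 22.0
-> [442. 300. 200.] spin first 6.7 then tool shift mm [   7.3  318.9 -157. ]
-> [442. 300.  66.] spin first 0.0 then tool shift mm [134.    0.2  -0.6]
```

View pics/w6.png

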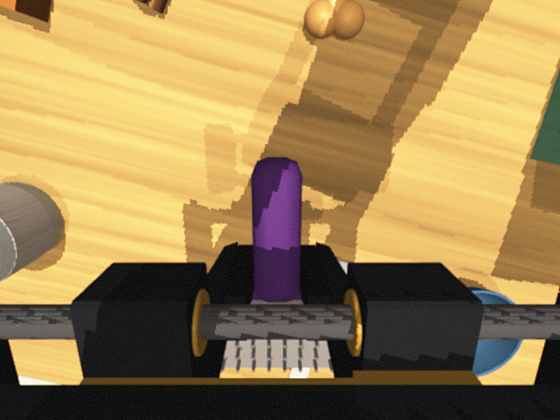

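The slicker is held (gap 22 mm, handle at 278,230).

```bash
python3 -m jog '[[[0,0,0],6.7,0],[[0,0.02,-0.0314],0,0],[[0,0.02,-0.0314],0,0],[[0,0.02,-0.0314],0,0],[[0,0.02,-0.0314],0,0],[[0,0.02,-0.0314],0,0],[[0,0.03,0],0,0],[[0,0.03,0],0,0],[[0,0.03,0],0,0],[[0,0.03,0],0,0],[[0,0.03,0],0,0],[[0,0.03,0],0,0],[[0,0.039,0],0,0],[[0,0,0],0,0],[[0,0,0],0,0]]'
python3 - <<'E'
from plan import *
plan([(442,300,66,None)])
save('w7','wrist')
E
```

```text
time_s: 15.15
eef_pos: [439.2, 301.4, 350.5]
tcp_rot: [-0.11, 1.572, 0.108]
ft_force: [0.1, -0.1, -1.7]
finger_gap: 0.247
t 15.15 grasp [438.7 301.2 203.5] down [-0.004 -0.002 -1.   ] jaw yaw 98.0 j [ 0.38  0.14  1.76 -0.    1.24 -1.33] F [ 0.1 -0.1 -1.7] gap 21.8
-> [442. 300.  66.] spin first 0.0 then tool shift mm [137.5  -1.5   3.7]
```

View pics/w7.png

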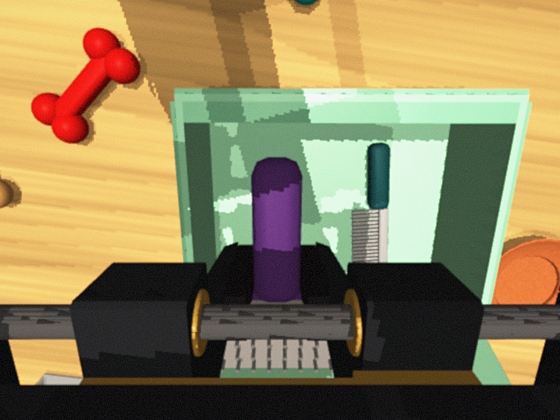

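The slicker hangs over the free half, beside the comb (377,200). I'll lower and release.

```bash
python3 -m jog '[[[0.02,0,0.004],0,0],[[0.03,0,0],0,0],[[0.03,0,0],0,0],[[0.03,0,0],0,0],[[0.015,0,0],0,0],[[0.013,0,0],0,0],[[0,0,0],0,0],[[0,0,0],0,0.03],[[0,0,0],0,0.042],[[0,0,0],0,0.042],[[0,0,0],0,0.042],[[-0.02,0,0],0,0.042],[[-0.03,0,0],0,0.042],[[-0.03,0,0],0,0.042],[[-0.03,0,0],0,0.042],[[-0.03,0,0],0,0.042],[[0,0,0],0,0.042],[[0,0,0],0,0.042]]'
python3 - <<'E'
from plan import *
plan([])
save('w8','wrist')
for q in ['comb','slicker']: print(q,r.place_of(q,'wrist'))
for c in ['top','side']:
    p,d=save(c+'8',c); Q=cloud(c,d)
    for q in ['flap_edge','flap_hinge','knob_grip','crate','wood_bone','chew_sticks','food_bowl','key_dish','treat_jar']: print(c,q,[(np.round(a['at']),round(a['conf'],2)) for a in r.place_of(q,c)][:3])
E
```

```text
time_s: 16.7
eef_pos: [445.1, 301.0, 357.5]
tcp_rot: [-0.105, 1.562, 0.108]
ft_force: [0.5, -1.3, -0.6]
finger_gap: 0.479
t 16.7 grasp [446.  301.3 210.5] down [ 0.006  0.002 -1.   ] jaw yaw 97.8 j [ 0.37  0.14  1.75 -0.    1.24 -1.33] F [ 0.5 -1.3 -0.6] gap 42.2
comb [{'at': [433.1, 403.0, 3.1], 'conf': 0.91}]
slicker [{'at': [449.1, 302.3, 2.5], 'conf': 0.94}]
top flap_edge [(array([609., 375., 280.]), 0.63), (array([ 562., -564.,    2.]), 0.16)]
top flap_hinge [(array([540., 365., 102.]), 0.85)]
top knob_grip [(array([623., 377., 231.]), 0.52)]
top crate [(array([443., 352.,   1.]), 0.77)]
top wood_bone [(array([448.,   8.,  -4.]), 0.77), (array([375., 117.,  -1.]), 0.61), (array([238., 269.,  -1.]), 0.46)]
top chew_sticks [(array([ 465., -131.,   -2.]), 0.79), (array([446.,   5.,  -5.]), 0.59)]
top food_bowl [(array([740., 240.,  -1.]), 0.97), (array([612., 376., 280.]), 0.32), (array([ 566., -567.,    2.]), 0.23)]
top key_dish [(array([512., 588.,   2.]), 0.74), (array([741., 244.,  -0.]), 0.32)]
top treat_jar [(array([ 746., -244.,    4.]), 0.79)]
side flap_edge [(array([611., 377., 276.]), 0.98)]
side flap_hinge [(array([542., 365.,  97.]), 0.58)]
side knob_grip [(array([622., 374., 228.]), 0.59)]
side crate [(array([445., 356.,  -2.]), 0.59), (array([509., 585.,   0.]), 0.36)]
side wood_bone [(array([451.,   8.,  -2.]), 0.79), (array([376., 115.,   2.]), 0.74), (array([242., 269.,  -2.]), 0.5)]
side chew_sticks [(array([ 754., -242.,    4.]), 0.2)]
side food_bowl [(array([741., 243.,  -3.]), 0.79), (array([509., 585.,   0.]), 0.7), (array([613., 377., 278.]), 0.33)]
side key_dish [(array([509., 583.,   1.]), 0.61)]
side treat_jar [(array([ 751., -242.,    5.]), 0.89)]
```

View pics/w8.png

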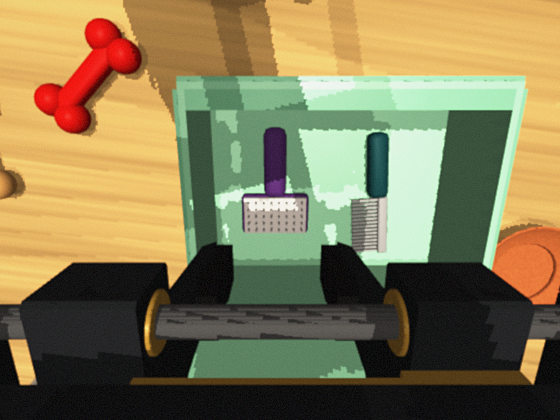

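Both tools lie flat in the crate (slicker 275,180; comb 373,190). Next I go over the flap's top with closed fingers, off to the knob's −y side, and come down behind it.

```bash
python3 -m jog '[[[-0.029,0,0],0,0],[[-0.029,0,0],0,0],[[-0.029,0,0],0,0],[[-0.029,0,0],0,0],[[0,-0.0035,0.0298],0,0],[[0,-0.0035,0.0298],0,0],[[0,-0.0035,0.0298],0,0],[[0,-0.0035,0.0298],0,0],[[0,-0.0035,0.0298],0,0],[[0,-0.0035,0.0298],0,0],[[0,-0.0035,0.0298],0,0],[[0,0,0],0,0],[[0,0,0],0,0]]' 20
python3 - <<'E'
from plan import *
plan([(655,305,270,None)])
save('s9','side'); save('t9','top')
E
```

```text
time_s: 18.93
eef_pos: [655.6, 303.9, 468.6]
tcp_rot: [-0.106, 1.571, 0.105]
ft_force: [-0.0, 0.2, -0.2]
finger_gap: 0.005
t 18.9333 grasp [655.2 303.8 321.6] down [-0.003 -0.001 -1.   ] jaw yaw 97.7 j [ 0.27  0.47  1.11  0.    1.57 -1.43] F [-0.   0.2 -0.2] gap 0.4
-> [655. 305. 270.] spin first 0.0 then tool shift mm [51.6  1.2  0. ]
```

View pics/s9.png

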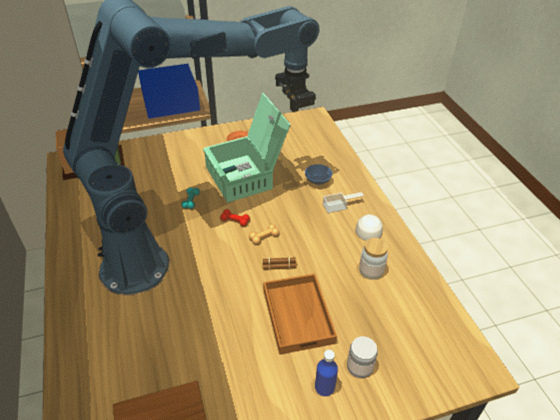

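The closed gripper (295,90) is behind and above the flap's edge (270,100). Next I work out the arc.

Run:
```python
from plan import *
p,Rm,o=pose(); c,s=np.cos(np.radians(7.7)),np.sin(np.radians(7.7))
tip=p+166*Rm[:,0]; v=tip-np.array([541,365,99.]); xh=c*v[0]+s*v[1]; yh=-s*v[0]+c*v[1]
print('tip rel hinge',xh,yh,v[2])
th=np.arange(1.95,-0.02,-0.13); rho=165; hw=10
X=-rho*np.cos(th)+4*np.sin(th)+hw; Z=rho*np.sin(th)+4*np.cos(th)
# for th>pi/2 contact at the edge side
for i,t in enumerate(th):
    if t>np.pi/2: X[i]=-194*np.cos(t)+4*np.sin(t)+hw
prev=np.array([xh,v[2]])
for t,x,z in zip(th,X,Z):
    print(round(t,2),'tip x,z',round(x),round(z),'down %.1f z %.1f'%(prev[1]-z,x-prev[0])); prev=np.array([x,z])
```

```text
tip rel hinge 103.67945277962504 -74.98605046267402 205.32808922516
1.95 tip x,z 86 152 down 53.5 z -18.1
1.82 tip x,z 62 159 down -7.1 z -23.8
1.69 tip x,z 37 163 down -4.4 z -24.7
1.56 tip x,z 12 165 down -1.7 z -24.8
1.43 tip x,z -9 164 down 1.1 z -21.4
1.3 tip x,z -30 160 down 3.9 z -21.1
1.17 tip x,z -51 153 down 6.6 z -20.4
1.04 tip x,z -70 144 down 9.2 z -19.4
0.91 tip x,z -88 133 down 11.6 z -18.0
0.78 tip x,z -104 119 down 13.8 z -16.4
0.65 tip x,z -119 103 down 15.8 z -14.4
0.52 tip x,z -131 85 down 17.6 z -12.3
0.39 tip x,z -141 66 down 19.0 z -9.9
0.26 tip x,z -148 46 down 20.1 z -7.3
0.13 tip x,z -153 25 down 20.9 z -4.7
-0.0 tip x,z -155 4 down 21.4 z -1.9
```

```bash
python3 -m jog '[[[0.025,0,0],0,0],[[0.0285,0,0],0,0],[[0,0,-0.009],0,0],[[0,0,-0.009],0,0],[[-0.0035,0,-0.012],0,0],[[-0.0035,0,-0.012],0,0],[[-0.002,0,-0.0123],0,0],[[-0.002,0,-0.0123],0,0],[[-0.001,0,-0.0124],0,0],[[-0.001,0,-0.0124],0,0],[[0.0005,0,-0.0107],0,0],[[0.0005,0,-0.0107],0,0],[[0.002,0,-0.0105],0,0],[[0.002,0,-0.0105],0,0],[[0.0033,0,-0.0102],0,0],[[0.0033,0,-0.0102],0,0]]'
python3 - <<'E'
from plan import *
plan([])
save('s10','side')
E
```

```text
time_s: 20.37
eef_pos: [500.2, 283.9, 420.4]
tcp_rot: [-0.106, 1.564, 0.107]
ft_force: [2.1, -1.0, 2.5]
finger_gap: 0.004
t 20.3667 grasp [500.8 284.  273.4] down [ 0.004  0.001 -1.   ] jaw yaw 97.8 j [ 0.31  0.17  1.59 -0.    1.38 -1.4 ] F [ 2.1 -1.   2.5] gap 0.4
```

View pics/s10.png

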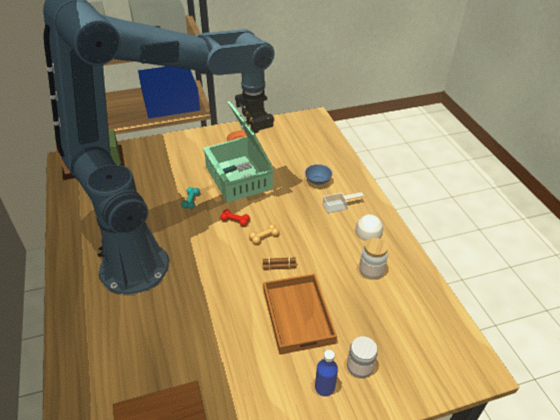

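The flap is following: its edge is at (235,105) and it is leaning over the crate. I continue along the arc.

```bash
python3 -m jog '[[[0.0046,0,-0.0097],0,0],[[0.0046,0,-0.0097],0,0],[[0.0058,0,-0.009],0,0],[[0.0058,0,-0.009],0,0],[[0.0069,0,-0.0082],0,0],[[0.0069,0,-0.0082],0,0],[[0.008,0,-0.0072],0,0],[[0.008,0,-0.0072],0,0],[[0.0088,0,-0.006],0,0],[[0.0088,0,-0.006],0,0],[[0.0095,0,-0.005],0,0],[[0.0095,0,-0.005],0,0],[[0.01,0,-0.0036],0,0],[[0.01,0,-0.0036],0,0],[[0.0105,0,-0.0024],0,0],[[0.0105,0,-0.0024],0,0]]'
python3 - <<'E'
from plan import *
plan([])
E
```

```text
time_s: 21.75
eef_pos: [400.3, 269.8, 289.2]
tcp_rot: [-0.106, 1.568, 0.106]
ft_force: [1.4, 0.5, 0.4]
finger_gap: 0.009
t 21.75 grasp [400.3 269.8 142.2] down [-0. -0. -1.] jaw yaw 97.7 j [ 0.35  0.12  1.93 -0.    1.09 -1.36] F [1.4 0.5 0.4] gap 0.8
```

```bash
python3 -m jog '[[[0.007,0,0],0,0],[[0.007,0,0],0,0],[[0.005,0,0],0,0],[[0.002,0,0],0,0],[[0.001,0,0],0,0]]'
python3 -m jog '[[[0.001,0,0],0,0],[[0,0,0],0,0]]'
python3 - <<'E'
from plan import *
plan([])
save('s11','side')
E
```

```text
time_s: 22.17
eef_pos: [400.6, 269.9, 269.2]
tcp_rot: [-0.107, 1.57, 0.106]
ft_force: [-9.3, -5.2, 22.2]
finger_gap: 0.007
time_s: 22.33
eef_pos: [400.5, 269.9, 269.2]
tcp_rot: [-0.107, 1.57, 0.106]
ft_force: [-10.6, -5.7, 22.1]
finger_gap: 0.004
t 22.3333 grasp [400.4 269.8 122.2] down [-0.001 -0.001 -1.   ] jaw yaw 97.8 j [ 0.35  0.15  1.94 -0.    1.05 -1.36] F [-10.6  -5.7  22.1] gap 0.3
```

View pics/s11.png

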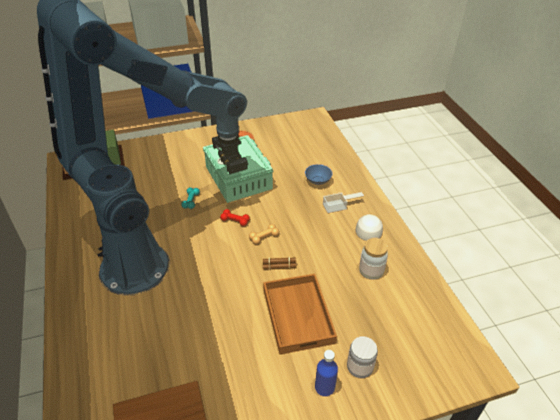

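The tip stopped at z=103 with about 22 N, so the flap seems to be down on the rim. I'll back off and check it.

```bash
python3 -m jog '[[[-0.01,0,0],0,0.03],[[-0.03,0,0],0,0.05],[[-0.03,0,0],0,0.05],[[-0.03,0,0],0,0.05],[[-0.02,0,-0.02],0,0.05],[[0,0,-0.03],0,0.05],[[0,0,0],0,0.05],[[0,0,0],0,0.05]]'
python3 - <<'E'
from plan import *
plan([])
p,d=save('w12','wrist'); Q=cloud('wrist',d)
print(r.place_of('knob_grip','wrist'),r.place_of('flap_edge','wrist'))
for c in ['top','side']:
    p,d=save(c+'12',c); Q=cloud(c,d)
    print(c,[(np.round(a['at']),round(a['conf'],2)) for q in ('knob_grip','flap_edge') for a in r.place_of(q,c)])
    m=(abs(Q[...,0]-447)<130)&(abs(Q[...,1]-351)<150)&(Q[...,2]>80)&(Q[...,2]<125)
    P=Q[m]; A=np.c_[P[:,:2],np.ones(len(P))]
    P=P[(P[:,2]>96)&(P[:,2]<112)];A=np.c_[P[:,:2]-[447,351],np.ones(len(P))]
    print(np.linalg.lstsq(A,P[:,2],rcond=None)[0])
E
```

```text
time_s: 23.05
eef_pos: [350.4, 263.2, 387.8]
tcp_rot: [-0.106, 1.566, 0.107]
ft_force: [0.4, 0.8, 0.6]
finger_gap: 0.565
t 23.05 grasp [350.7 263.3 240.8] down [ 0.002  0.001 -1.   ] jaw yaw 97.8 j [ 0.37 -0.12  1.95 -0.    1.31 -1.33] F [0.4 0.8 0.6] gap 49.8
[{'at': [386.4, 342.5, 124.2], 'conf': 0.58}] [{'at': [349.4, 337.6, 104.9], 'conf': 0.65}, {'at': [450.6, 353.7, -4.1], 'conf': 0.58}]
top [(array([ 457., -346.,   -5.]), 0.35)]
[-2.71572305e-04 -1.47002336e-03  1.03205205e+02]
side [(array([386., 345., 125.]), 0.5), (array([351., 339., 103.]), 0.59)]
[-2.54467924e-03 -3.61306611e-04  1.02280264e+02]
```

View pics/w12.png

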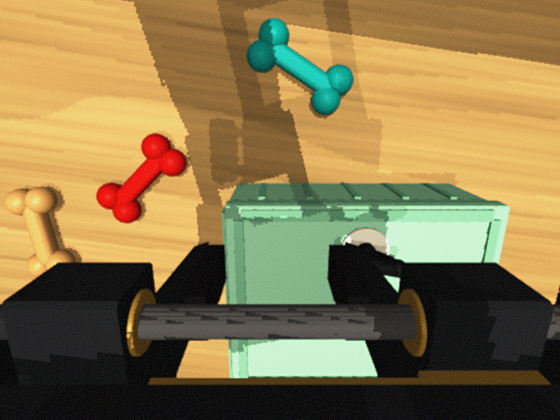

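View pics/top12.png

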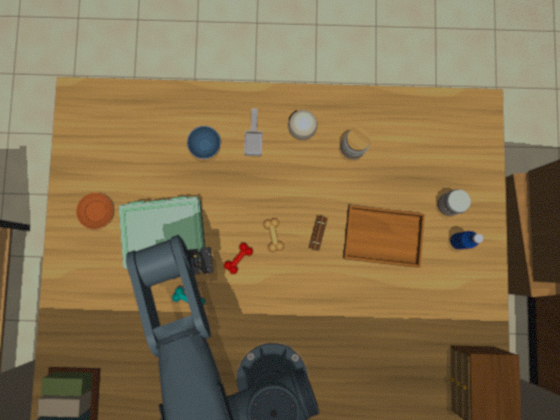

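The flap is flat at z≈103 over the whole rim. The knob is near (386,344), agreeing with the geometry (388,344). I'll measure the wing's angle while turning the jaws.

```bash
python3 -m jog '[[[0,0,0],7,0.06],[[0,0,0],7,0.06],[[0,0,0],7,0.06],[[0,0,0],7,0.06],[[0,0,0],7,0.06],[[0,0,0],7,0.06],[[0,0,0],7,0.06],[[0,0,0],7,0.06],[[0,0,0],7,0.06],[[0,0,0],7,0.06],[[0,0,0],7,0.06],[[0,0,0],7,0.06],[[0,0,0],7,0.06],[[0,0,0],0,0.06]]'
cat > wing.py <<'E'
from plan import *
def wing(c,n):
    p,d=save(n,c); Q=cloud(c,d)
    m=(abs(Q[...,0]-387)<45)&(abs(Q[...,1]-344)<45)&(Q[...,2]>120)&(Q[...,2]<146)&(p.astype(int).max(2)<110)
    P=Q[m][:,:2]
    if len(P)<10: print(c,'few',len(P));return
    P=P.astype(np.float32); rr=cv2.minAreaRect(P); X=P-P.mean(0); w,V=np.linalg.eigh(X.T@X); a=np.degrees(np.arctan2(V[1,1],V[0,1]))%180
    print(c,len(P),P.mean(0),rr,'wing yaw pca',a)
    v,u=np.where(m); print(u.min(),u.max(),v.min(),v.max()); 
    y0,x0=max(0,int(v.mean())-45),max(0,int(u.mean())-60)
    cv2.imwrite(f'pics/{n}c.png',cv2.resize(p[y0:y0+90,x0:x0+120],None,fx=5,fy=5,interpolation=cv2.INTER_CUBIC)[:,:,::-1])
E
python3 - <<'E'
from wing import *
plan([(387,344,240,5)])
wing('wrist','w13'); wing('side','s13'); wing('top','t13')
E
```

```text
time_s: 24.67
eef_pos: [351.1, 263.2, 387.2]
tcp_rot: [1.125, 1.261, -1.126]
ft_force: [0.4, 0.3, -1.1]
finger_gap: 0.681
t 24.6667 grasp [351.1 263.2 240.2] down [-0. -0. -1.] jaw yaw 6.5 j [ 0.37 -0.12  1.95 -0.    1.31  0.26] F [ 0.4  0.3 -1.1] gap 60.0
-> [387. 344. 240.] spin first 1.5 then tool shift mm [  0.2  42.8 -77.4]
wrist 1362 [385.9798  349.96094] ((387.0654602050781, 346.3934631347656), (55.2987060546875, 11.944225311279297), 86.26826477050781) wing yaw pca 85.598694
326 359 55 140
side 23 [387.24673 335.17764] ((388.4307556152344, 338.3535461425781), (51.489036560058594, 8.684062004089355), 86.50029754638672) wing yaw pca 88.6256
220 224 151 161
top few 0
```

```bash
ls pics | grep 13
```

```text
s13.png
s13c.png
t13.png
w13.png
w13c.png
```

View pics/w13.png

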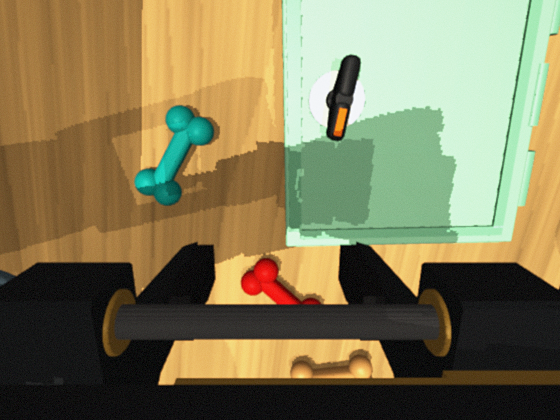

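The wrist picture shows the shut flap and the wing (343,97) at about 86° yaw, i.e. ≈0.2 rad already turned, centre ≈(387,346). I align the jaws to −4°.

Run:
```python
from plan import *
plan([(387,345.3,240,-4),(387,345.3,128,None)])
```

```text
t 24.8167 grasp [351.  263.1 240.2] down [-0. -0. -1.] jaw yaw 6.9 j [ 0.37 -0.12  1.95 -0.    1.31  0.25] F [ 0.7 -0.1 -0.1] gap 60.4
-> [387. 345. 240.] spin first 10.9 then tool shift mm [  0.2  30.2 -84.5]
-> [387. 345. 128.] spin first 0.0 then tool shift mm [112.   0.  -0.]
```

```bash
python3 -m jog '[[[0,0,0],5.5,0.06],[[0,0,0],5.4,0.06],[[0,0.0075,-0.0211],0,0.06],[[0,0.0075,-0.0211],0,0.06],[[0,0.0075,-0.0211],0,0.06],[[0,0.0077,-0.0212],0,0.06],[[0,0,0],0,0.06],[[0,0,0],0,0.06],[[0.02,0,0],0,0.05],[[0.02,0,0],0,0.05],[[0,0,0],0,0.05]]'
python3 - <<'E'
from plan import *
plan([(387,345.3,128,None)])
save('w14','wrist');
E
```

```text
time_s: 25.73
eef_pos: [385.6, 343.8, 343.7]
tcp_rot: [1.256, 1.176, -1.268]
ft_force: [-0.3, -0.5, 0.1]
finger_gap: 0.569
t 25.7333 grasp [384.8 343.3 196.7] down [-0.006 -0.004 -1.   ] jaw yaw -4.1 j [ 0.5   0.12  1.81 -0.    1.22  0.57] F [-0.3 -0.5  0.1] gap 50.1
-> [387. 345. 128.] spin first 0.0 then tool shift mm [68.6  2.5 -2.5]
```

View pics/w14.png

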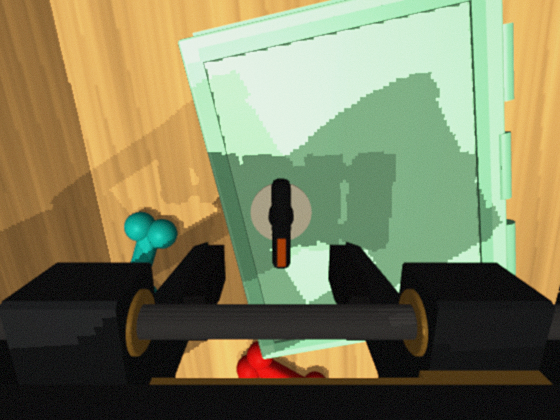

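The wing (281,222) is upright in view and centred between the fingers. I'll descend, grip and turn.

```bash
python3 -m jog '[[[0.02,0.002,-0.0015],0,0.04],[[0.02,0,0],0,0.04],[[0.015,0,0],0,0.04],[[0.01,0,0],0,0.04],[[0.0035,0,0],0,0.04],[[0,0,0],0,0.04],[[0,0,0],0,0],[[0,0,0],0,0],[[0,0,0],0,0],[[0,0,0],0,0],[[0,0,0],0,0]]' 20
python3 - <<'E'
from plan import *
plan([])
E
```

```text
time_s: 26.7
eef_pos: [388.2, 347.0, 279.5]
tcp_rot: [1.261, 1.177, -1.265]
ft_force: [-9.6, -0.1, 7.8]
finger_gap: 0.132
t 26.7 grasp [387.6 347.1 132.5] down [-0.004  0.001 -1.   ] jaw yaw -4.2 j [0.5  0.21 1.84 0.   1.09 0.57] F [-9.6 -0.1  7.8] gap 11.6
```

Gripped (gap 11.6 mm). I turn clockwise in 7° rows, easing up 2 mm.

```bash
python3 -m jog '[[[-0.002,-0.001,0],0,0],[[0,0,0],5,0],[[0,0,0],7,0],[[0,0,0],7,0],[[0,0,0],7,0]]'
python3 -m jog '[[[0,0,0],7,0],[[0,0,0],7,0],[[0,0,0],7,0],[[0,0,0],7,0],[[0,0,0],7,0],[[0,0,0],7,0],[[0,0,0],5,0],[[0,0,0],3,0],[[0,0,0],0,0]]'
python3 - <<'E'
from plan import *
plan([])
print(r.get_obs()['torque'])
E
```

```text
time_s: 27.12
eef_pos: [388.4, 346.8, 281.0]
tcp_rot: [1.59, 0.909, -1.589]
ft_force: [1.2, 0.4, -1.8]
finger_gap: 0.135
time_s: 27.87
eef_pos: [389.2, 345.8, 281.0]
tcp_rot: [2.134, 0.178, -2.13]
ft_force: [4.2, -6.1, -1.2]
finger_gap: 0.135
t 27.8667 grasp [389.5 345.5 134. ] down [ 0.002 -0.002 -1.   ] jaw yaw -80.3 j [ 0.5   0.21  1.84 -0.    1.09  1.9 ] F [ 4.2 -6.1 -1.2] gap 11.9
[-0.90162948 -0.30544032 -0.01087403]
```

```bash
python3 -m jog '[[[0,0,0],3,0],[[0,0,0],0,0],[[0,0,0],0,0.03],[[0,0,0],0,0.045],[[0,0,0],0,0.045],[[0,0,0],0,0.045],[[-0.02,0,0],0,0.05],[[-0.03,0,0],0,0.05],[[-0.03,0,0],0,0.05],[[-0.03,0,0],0,0.05],[[0,0,0.03],0,0.05],[[0,0,0.03],0,0.05],[[0,0,0],0,0.05]]'
python3 - <<'E'
from wing import *
plan([(448,5,240,102)])
wing('wrist','w15'); wing('side','s15')
p,d=save('t15','top');Q=cloud('top',d)
from ang import ang
ang('wood_bone','top',np.array((448,5)),Q,p); ang('chew_sticks','top',np.array((465,-135)),Q,p)
E
```

```text
time_s: 28.95
eef_pos: [325.1, 339.3, 390.8]
tcp_rot: [2.156, 0.131, -2.161]
ft_force: [0.0, 0.2, -0.7]
finger_gap: 0.567
t 28.95 grasp [324.7 339.3 243.8] down [-0.002 -0.    -1.   ] jaw yaw -83.0 j [ 0.55 -0.05  1.88  0.    1.31  2.  ] F [ 0.   0.2 -0.7] gap 50.0
-> [448.   5. 240.] spin first -5.0 then tool shift mm [  3.6 352.6 -51.1]
wrist 1132 [394.42712 347.3523 ] ((390.5353698730469, 346.746826171875), (55.577430725097656, 11.65945816040039), 7.757865905761719) wing yaw pca 8.151627
271 288 77 160
side 62 [390.48117 338.9897 ] ((390.6231689453125, 338.7967834472656), (53.077213287353516, 16.397584915161133), 3.7885990142822266) wing yaw pca 8.759933
216 229 152 159
wood_bone top mean [450.   5.  25.] rect [450.   4.] [99. 43.] 14 pca deg -165.2 zmax [17. 25. 33.]
chew_sticks none
```

View pics/w15.png

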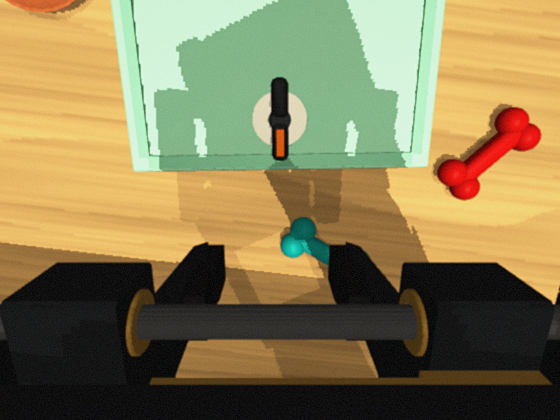

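The wing (280,118) reads ≈8° yaw, square to the hinge (7.7°), so it is at its stop and locked. Next the pale bone at (449,5).

Run:
```python
from plan import *
plan([(449,5,240,104.6)])
```

```text
t 29.2 grasp [329.5 339.7 243.9] down [ 0.  0. -1.] jaw yaw -83.2 j [ 0.55 -0.04  1.87 -0.    1.31  2.  ] F [-0.3 -0.5  0.8] gap 50.1
-> [449.   5. 240.] spin first -7.8 then tool shift mm [  3.9 354.1 -31.3]
```

```bash
python3 -m jog '[[[0,0,0],-4,0.07],[[0,0,0],-3.8,0.07],[[0,0.0295,-0.0026],0,0.07],[[0,0.0295,-0.0026],0,0.07],[[0,0.0295,-0.0026],0,0.07],[[0,0.0295,-0.0026],0,0.07],[[0,0.0295,-0.0026],0,0.07],[[0,0.0295,-0.0026],0,0.07],[[0,0.0295,-0.0026],0,0.07],[[0,0.0295,-0.0026],0,0.07],[[0,0.0295,-0.0026],0,0.07],[[0,0.0295,-0.0026],0,0.07],[[0,0.0295,-0.0026],0,0.07],[[0,0.0295,-0.0026],0,0.07],[[0,0,0],0,0.07],[[0,0,0],0,0.07]]'
python3 - <<'E'
from plan import *
from ang import ang
plan([(449,5,23,None)])
p,d=save('w16','wrist'); Q=cloud('wrist',d)
ang('wood_bone','wrist',np.array((449,5)),Q,p); print([(np.round(a['at']),round(a['conf'],2)) for a in r.place_of('wood_bone','wrist')])
E
```

```text
time_s: 30.53
eef_pos: [449.2, 3.3, 390.5]
tcp_rot: [2.087, 0.265, -2.089]
ft_force: [-0.2, 0.5, 0.0]
finger_gap: 0.794
t 30.5333 grasp [449.1   3.3 243.5] down [-0.001  0.    -1.   ] jaw yaw -75.6 j [-0.26 -0.1   1.92  0.    1.31  1.06] F [-0.2  0.5  0. ] gap 69.9
-> [449.   5.  23.] spin first 0.0 then tool shift mm [220.5  -1.5  -0.5]
wood_bone wrist mean [455.  11.  25.] rect [448.   9.] [112.  51.] 14 pca deg -166.2 zmax [19. 25. 29.]
[(array([450.,   6.,   0.]), 0.7), (array([375., 113.,   0.]), 0.65)]
```

View pics/w16.png

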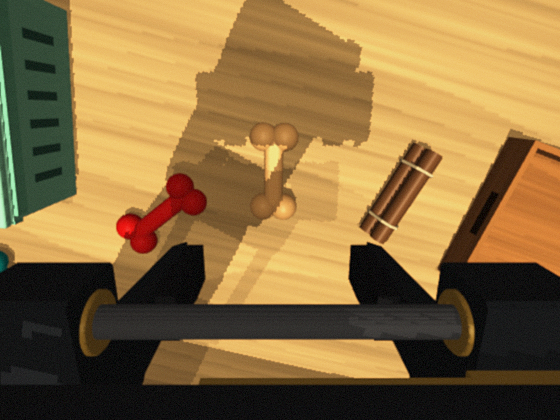

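The pale bone (273,170) is aligned with the jaws; the red one (160,212) is well outside the fingers.

```bash
python3 -m jog '[[[0.03,-0.003,0],0,0.07],[[0.03,0,0],0,0.07],[[0.03,0,0],0,0.07],[[0.03,0,0],0,0.07],[[0.03,0,0],0,0.07],[[0.03,0,0],0,0.07],[[0.02,0,0],0,0.07],[[0.012,0,0],0,0.07],[[0.0085,0,0],0,0.07],[[0,0,0],0,0.07],[[0,0,0],0,0],[[0,0,0],0,0],[[0,0,0],0,0],[[0,0,0],0,0],[[0,0,0],0,0],[[0,0,0],0,0],[[0,0,0],0,0]]' 35
python3 -m jog '[[[-0.01,0,0],0,0],[[-0.02,0,0],0,0],[[-0.03,0,0],0,0],[[-0.03,0,0],0,0],[[-0.03,0,0],0,0],[[-0.03,0,0],0,0],[[0,0,0],0,0]]'
python3 - <<'E'
from plan import *
c,s=np.cos(np.radians(-5)),np.sin(np.radians(-5))
def T(x,y): return 457+c*x-s*y,-347+s*x+c*y
b=T(0,55);print(b)
plan([(*b,170,85),(*b,45,None)])
save('w17','wrist')
E
```

```text
time_s: 32.1
eef_pos: [447.7, 7.8, 170.6]
tcp_rot: [2.086, 0.268, -2.085]
ft_force: [0.4, -0.5, -0.6]
finger_gap: 0.29
time_s: 32.68
eef_pos: [449.6, 7.5, 326.8]
tcp_rot: [2.094, 0.264, -2.073]
ft_force: [0.9, 0.0, -0.1]
finger_gap: 0.223
(np.float64(461.7935658511212), np.float64(-292.209291604954))
t 32.6833 grasp [451.1   7.1 179.8] down [ 0.01  -0.003 -1.   ] jaw yaw -75.3 j [-0.25 -0.02  1.99  0.    1.16  1.07] F [ 0.9  0.  -0.1] gap 19.6
-> [ 462. -292.  170.] spin first 19.7 then tool shift mm [ 10.7 297.2 -36.6]
-> [ 462. -292.   45.] spin first 0.0 then tool shift mm [125.   -0.2   1.3]
```

View pics/w17.png

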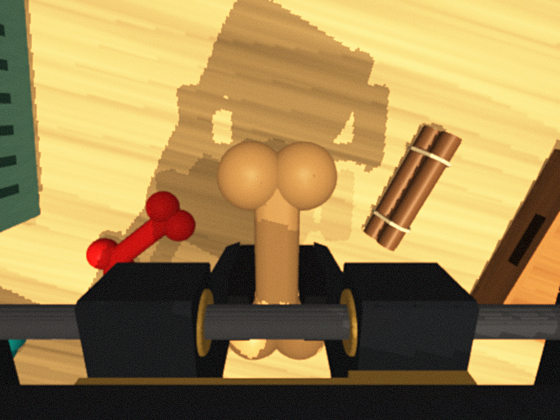

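The bone is held (gap 19.6 mm, 277,230). It goes to the +y half of the tray.

```bash
python3 -m jog '[[[0,0,0],7,0],[[0,0,0],7,0],[[0,0,0],5.7,0],[[0,0.0297,-0.0037],0,0],[[0,0.0297,-0.0037],0,0],[[0,0.0297,-0.0037],0,0],[[0,0.0297,-0.0037],0,0],[[0,0.0297,-0.0037],0,0],[[0,0.0297,-0.0037],0,0],[[0,0.0297,-0.0037],0,0],[[0,0.0297,-0.0037],0,0],[[0,0.0297,-0.0037],0,0],[[0,0.0297,-0.0037],0,0],[[0,0,0],0,0],[[0,0,0],0,0]]'
python3 - <<'E'
from plan import *
plan([(462,-292,34,None)])
save('w18','wrist')
E
```

```text
time_s: 33.98
eef_pos: [457.6, -292.3, 319.0]
tcp_rot: [-2.172, 0.097, 2.176]
ft_force: [0.0, 1.1, -0.5]
finger_gap: 0.221
t 33.9833 grasp [ 457.4 -292.   172. ] down [-0.002  0.002 -1.   ] jaw yaw -95.2 j [-0.79  0.2   1.76  0.    1.18  0.87] F [ 0.   1.1 -0.5] gap 19.5
-> [ 462. -292.   34.] spin first 0.0 then tool shift mm [138.   -0.2  -4.9]
```

View pics/w18.png

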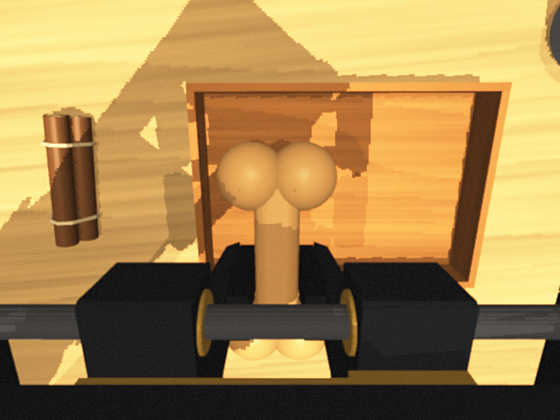

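The bone is over the tray's +y half (tray 190–505, 85–285). I'll lower and release.

```bash
python3 -m jog '[[[0.03,0,-0.004],0,0],[[0.03,0,0],0,0],[[0.03,0,0],0,0],[[0.02,0,0],0,0],[[0.015,0,0],0,0],[[0.013,0,0],0,0],[[0,0,0],0,0],[[0,0,0],0,0.03],[[0,0,0],0,0.042],[[0,0,0],0,0.042],[[0,0,0],0,0.042],[[-0.02,0,0],0,0.042],[[-0.03,0,0],0,0.042],[[-0.03,0,0],0,0.042],[[-0.03,0,0],0,0.042],[[-0.03,0,0],0,0.042],[[-0.03,0,0],0,0.06],[[0,0,0],0,0.06],[[0,0,0],0,0.06]]'
python3 - <<'E'
from plan import *
from ang import ang
plan([])
p,d=save('w19','wrist'); Q=cloud('wrist',d)
ang('chew_sticks','wrist',np.array((465,-135)),Q,p)
print([(np.round(a['at']),round(a['conf'],2)) for q in ('wood_bone','chew_sticks','tray') for a in r.place_of(q,'wrist')])
for c in ['side','top']:
    p,d=save(c+'19',c); Q=cloud(c,d); ang('chew_sticks',c,np.array((465,-135)),Q,p)
E
```

```text
time_s: 35.62
eef_pos: [462.7, -292.0, 354.7]
tcp_rot: [-2.182, 0.1, 2.174]
ft_force: [0.1, -0.3, -0.8]
finger_gap: 0.673
t 35.6167 grasp [ 463.2 -292.5  207.7] down [ 0.004 -0.004 -1.   ] jaw yaw -95.1 j [-0.78  0.17  1.73  0.    1.24  0.88] F [ 0.1 -0.3 -0.8] gap 59.3
chew_sticks wrist mean [ 486. -117.   22.] rect [ 477. -105.] [ 47. 126.] 79 pca deg 169.6 zmax [ 7. 24. 33.]
[(array([ 468., -293.,    3.]), 0.81), (array([ 486., -112.,    2.]), 0.94), (array([ 456., -346.,   -1.]), 0.8)]
chew_sticks side mean [ 467. -122.   27.] rect [ 443. -193.] [267. 101.] 63 pca deg 77.1 zmax [-1. 21. 36.]
chew_sticks top mean [ 486. -115.   24.] rect [ 483. -117.] [ 41. 110.] 81 pca deg 168.1 zmax [ 9. 25. 38.]
```

View pics/w19.png

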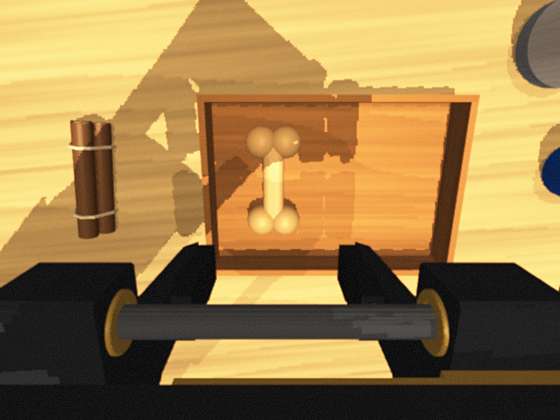

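View pics/side19.png

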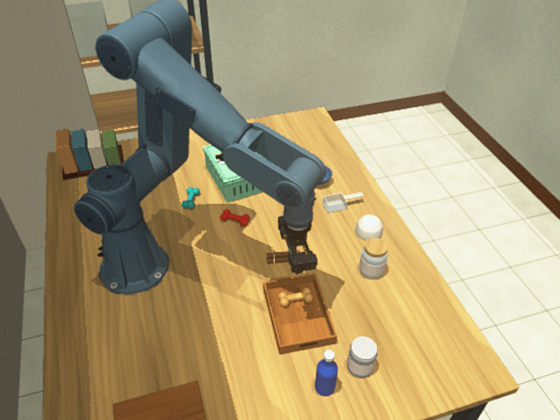

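The bone lies in the tray (wrist 272,180). The sticks were knocked aside and are now at about (486,−114), yaw −11° (wrist 95,180). I go there with the new pose.

Run:
```python
from plan import *
plan([(486,-114,207,79),(486,-114,25,None)])
```

```text
t 36.0667 grasp [ 462.  -291.4  204.4] down [-0.001  0.001 -1.   ] jaw yaw -95.1 j [-0.78  0.17  1.73  0.    1.24  0.88] F [-0.6 -0.3 -0.3] gap 59.9
-> [ 486. -114.  207.] spin first 5.9 then tool shift mm [  -2.4 -178.7   10.3]
-> [ 486. -114.   25.] spin first 0.0 then tool shift mm [182.    0.2  -0.2]
```

```bash
python3 -m jog '[[[0,0,0],5.9,0.075],[[0,-0.0298,0.0017],0,0.075],[[0,-0.0298,0.0017],0,0.075],[[0,-0.0298,0.0017],0,0.075],[[0,-0.0298,0.0017],0,0.075],[[0,-0.0298,0.0017],0,0.075],[[0,-0.0298,0.0017],0,0.075],[[0,0,0],0,0.075],[[0,0,0],0,0.075]]'
python3 - <<'E'
from plan import *
from ang import ang
p,d=save('w20','wrist'); Q=cloud('wrist',d)
plan([])
ang('chew_sticks','wrist',np.array((486,-115)),Q,p)
print([(np.round(a['at']),round(a['conf'],2)) for q in ('chew_sticks',) for a in r.place_of(q,'wrist')])
E
```

```text
time_s: 36.82
eef_pos: [486.4, -112.9, 352.2]
tcp_rot: [-2.122, 0.201, 2.123]
ft_force: [0.2, -0.3, 0.1]
finger_gap: 0.848
t 36.8667 grasp [ 486.4 -114.1  205.3] down [-0. -0. -1.] jaw yaw -100.9 j [-0.47  0.07  1.85 -0.    1.23  1.29] F [-0.8 -0.4  0.4] gap 75.1
chew_sticks wrist mean [ 488. -112.   25.] rect [ 485. -112.] [ 39. 111.] 79 pca deg 169.4 zmax [13. 28. 34.]
[(array([ 487., -113.,    2.]), 0.64)]
```

View pics/w20.png

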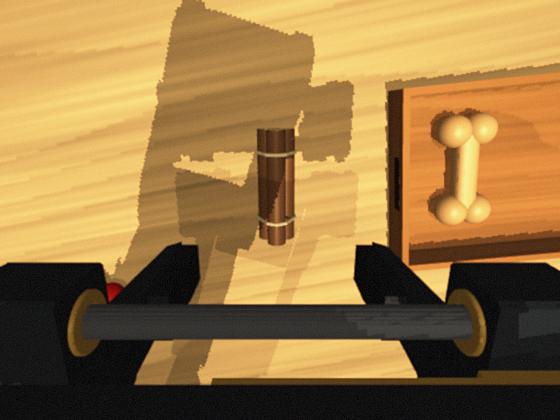

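The sticks (277,185) are centred and aligned, so I descend and grip.

```bash
python3 -m jog '[[[0.03,0,0],0,0.075],[[0.03,0,0],0,0.075],[[0.03,0,0],0,0.075],[[0.03,0,0],0,0.075],[[0.03,0,0],0,0.075],[[0.015,0,0],0,0.075],[[0.01,0,0],0,0.075],[[0.007,0,0],0,0.075],[[0,0,0],0,0.075],[[0,0,0],0,0],[[0,0,0],0,0],[[0,0,0],0,0],[[0,0,0],0,0],[[0,0,0],0,0],[[0,0,0],0,0],[[0,0,0],0,0]]' 35
python3 -m jog '[[[-0.01,0,0],0,0],[[-0.02,0,0],0,0],[[-0.03,0,0],0,0],[[-0.03,0,0],0,0],[[-0.03,0,0],0,0],[[-0.03,0,0],0,0],[[0,0,0],0,0],[[0,0,0],0,0]]'
python3 - <<'E'
from plan import *
c,s=np.cos(np.radians(-5)),np.sin(np.radians(-5))
b=(457+s*50,-347-c*50);print(b)
b=(457+c*0-s*-48,-347+s*0+c*-48);print(b)
plan([(*b,175,85),(*b,36,None)])
save('w21','wrist')
E
```

```text
time_s: 38.3
eef_pos: [486.5, -114.1, 170.8]
tcp_rot: [-2.122, 0.204, 2.12]
ft_force: [-0.8, 0.2, 3.0]
finger_gap: 0.398
time_s: 38.97
eef_pos: [486.8, -114.3, 322.7]
tcp_rot: [-2.127, 0.205, 2.117]
ft_force: [0.1, -0.2, -1.2]
finger_gap: 0.397
(np.float64(452.6422128626171), np.float64(-396.8097349045873))
(np.float64(452.8165243481124), np.float64(-394.8173455084038))
t 38.9667 grasp [ 487.4 -114.7  175.7] down [ 0.004 -0.002 -1.   ] jaw yaw -101.0 j [-0.47  0.1   1.87 -0.    1.16  1.29] F [ 0.1 -0.2 -1.2] gap 35.0
-> [ 453. -395.  175.] spin first -6.0 then tool shift mm [  1.2 282.1  10. ]
-> [ 453. -395.   36.] spin first 0.0 then tool shift mm [139.   -0.3   0.6]
```

View pics/w21.png

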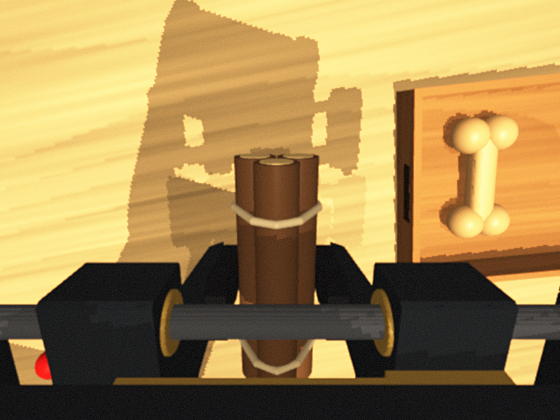

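The sticks are held (gap 35 mm). I carry them to the tray's −y half.

```bash
python3 -m jog '[[[0,0,0],-6,0],[[0,0.0282,0.001],0,0],[[0,0.0282,0.001],0,0],[[0,0.0282,0.001],0,0],[[0,0.0282,0.001],0,0],[[0,0.0282,0.001],0,0],[[0,0.0282,0.001],0,0],[[0,0.0282,0.001],0,0],[[0,0.0282,0.001],0,0],[[0,0.0282,0.001],0,0],[[0,0.0282,0.001],0,0],[[0,0,0],0,0],[[0,0,0],0,0]]'
python3 - <<'E'
from plan import *
plan([(453,-395,36,None)])
save('w22','wrist')
E
```

```text
time_s: 40.1
eef_pos: [450.9, -395.0, 318.0]
tcp_rot: [-2.172, 0.093, 2.177]
ft_force: [0.4, 0.9, -1.3]
finger_gap: 0.403
t 40.1 grasp [ 450.6 -394.5  171. ] down [-0.002  0.003 -1.   ] jaw yaw -95.1 j [-0.92  0.32  1.62  0.    1.21  0.74] F [ 0.4  0.9 -1.3] gap 35.5
-> [ 453. -395.   36.] spin first 0.0 then tool shift mm [135.    0.7  -2.8]
```

View pics/w22.png

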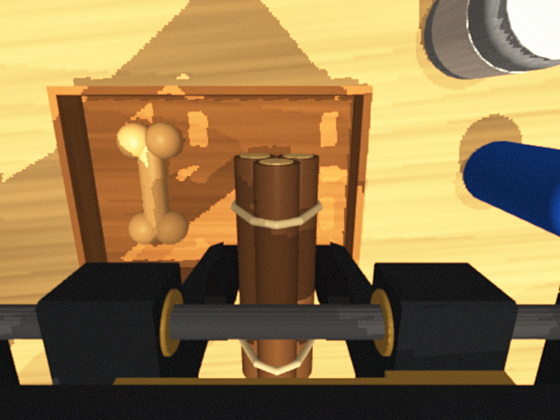

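The sticks hang over the free half, beside the bone (155,185); the spray bottle (520,185) is clear. I'll lower and release.

```bash
python3 -m jog '[[[0.03,0,-0.003],0,0],[[0.03,0,0],0,0],[[0.03,0,0],0,0],[[0.02,0,0],0,0],[[0.015,0,0],0,0],[[0.01,0,0],0,0],[[0,0,0],0,0],[[0,0,0],0,0.045],[[0,0,0],0,0.058],[[0,0,0],0,0.058],[[0,0,0],0,0.058],[[-0.02,0,0],0,0.058],[[-0.03,0,0],0,0.058],[[-0.03,0,0],0,0.058],[[-0.03,0,0],0,0.058],[[-0.03,0,0],0,0.058],[[-0.03,0,0],0,0.058],[[0,0,0],0,0.058],[[0,0,0],0,0.058]]'
python3 - <<'E'
from wing import *
p,d=save('w23','wrist'); plan([])
c,s=np.cos(np.radians(-5)),np.sin(np.radians(-5))
for q in ['wood_bone','chew_sticks']:
  for a in r.place_of(q,'wrist'):
    v=np.array(a['at'])-[457,-347,0]; print(q,a['conf'],'tray',c*v[0]+s*v[1],-s*v[0]+c*v[1],v[2])
wing('top','t23'); wing('side','s23')
for q in ['dome','scoop','treat_jar','food_bowl','spray','food_tin','key_dish','comb','slicker','brush','willow_ring','flap_edge']: print(q,[(np.round(a['at']),round(a['conf'],2)) for a in r.place_of(q,'side')][:2])
E
```

```text
time_s: 41.73
eef_pos: [455.3, -395.0, 358.7]
tcp_rot: [-2.184, 0.1, 2.175]
ft_force: [1.0, -0.3, -0.1]
finger_gap: 0.661
t 41.7833 grasp [ 455.1 -394.8  209.5] down [ 0.001 -0.002 -1.   ] jaw yaw -95.0 j [-0.91  0.28  1.58 -0.    1.27  0.75] F [ 0.4  0.5 -0.7] gap 58.2
wood_bone 0.91 tray 4.664097090561114 59.13151611729416 5.7
chew_sticks 0.96 tray -3.583094840441264 -47.39263055965981 9.4
top 67 [392.14893 340.17422] ((388.9201354980469, 340.9115905761719), (51.511314392089844, 13.494559288024902), 9.205188751220703) wing yaw pca 11.235016
158 163 242 259
side few 0
dome [(array([817., -77.,  -3.]), 0.88), (array([795.,  79.,   3.]), 0.43)]
scoop [(array([ 464., -291.,    2.]), 0.74), (array([798.,  81.,   2.]), 0.48)]
treat_jar [(array([ 752., -244.,    4.]), 0.71)]
food_bowl [(array([741., 242.,   0.]), 0.76)]
spray [(array([ 452., -589.,   -4.]), 0.98)]
food_tin [(array([ 564., -563.,   -2.]), 0.68)]
key_dish [(array([ 457., -344.,   -4.]), 0.26)]
comb []
slicker [(array([349., 340., 105.]), 0.62)]
brush []
willow_ring []
flap_edge []
```

View pics/w23.png

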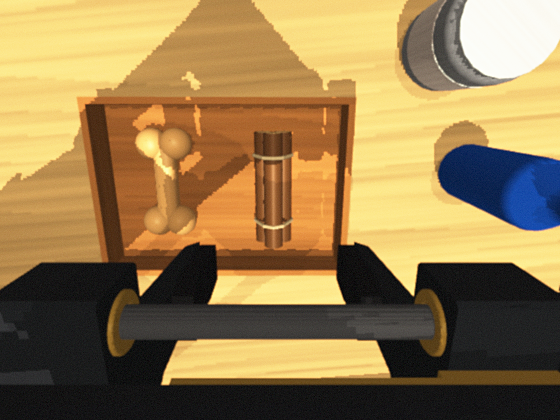

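View pics/t23.png

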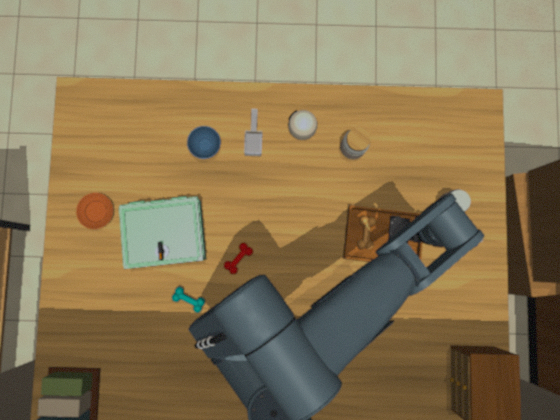

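Both chews lie in the tray (wrist 165,185 and 273,190). The top picture shows the crate shut with the wing square to the hinge (160,250), nothing left behind it, and all bystanders in place. I'm handing in.

Run:
```python
from workcell import r
print(r.get_obs()['ft_force']); print(r.close_job())
```

```text
[0.75726197 0.36064834 0.983963  ]
the job is handed in; nothing more can be done
None
```

The pet kit is tidied and the job is handed in, at about 42 s on the robot's clock. The hand-in reported no verdict.

**What I did:** Four things were out: the comb, slicker brush, pale wooden bone and bundle of sticks. The bristle brush and willow ring were absent. The comb and slicker went into the mint crate. I then pushed the flap shut and turned the wing knob clockwise to its stop. The bone and the sticks went into the tray; the sticks had been knocked aside mid-run, so I found them again first. I left the red and turquoise bones alone.

**Last checks that passed:**
- **Tools:** both were seen lying flat inside the crate before it was shut.
- **Flap:** it measured flat at z ≈ 103 mm over the rim.
- **Knob:** just after the turn, the wing stood at about 8° yaw against the crate's 7.7°, so square to the hinge. The last, coarser top view gave 9–11°, which still agrees.
- **Chews:** in the tray's frame the bone is at (5, 59) mm and the sticks at (−4, −47) mm.
- **Bystanders:** the dome, jar, bowl, spray and tin read within a few mm of where they started, and the robot was clear of everything.

**Checks that failed or disagreed:** in the last side picture the networks did not find the key dish, gave a false best answer for the scoop (a lower-ranked one was right), and took the shut flap for a slicker. The wing measurement also found too few points in that view. The last top picture shows the dish and scoop unmoved.

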